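# Stack the check weights and hold the scale's calibration knob pressed

## Task

Get the spice counter's scale calibrating: first set the loose brass check weight squarely on top of the one already on the scale's platform, edges flush, and let go of it. Then pick up the black knob, turn it so the flat in its bore matches the flat of the scale's D-shaped spindle, push it fully onto the spindle and press it down against the spring to the stop. Finish while still holding the knob pressed down there, and leave the jar, can and bowl alone.

Things in the scene. Friction and masses are not known exactly. Their poses are not given: they have to be found in the camera images.
- loose_weight: brass slab check weight lying flat on the counter, 70 (its x) x 50 (its y) x 18 mm high, about 0.5 kg, edges rounded 2 mm, thin dark inlay on top. Origin: centre of its underside; z up. Either end may serve as front.
- lower_weight: an alike brass slab (70 x 50 x 18 mm, about 0.5 kg) lying loose and flat on the scale's platform, its underside 70 mm above the counter. Origin: centre of its underside, x along its 70 mm length, z up. It should stay on the platform.
- platform_centre (a point): centre of the top of the scale's rectangular aluminium platform (220 mm along x, 190 mm along y, 70 mm above the counter); axes are the scale's. The scale is fixed: white housing 240 (x) x 300 (y) mm; its control deck, the strip of the housing beyond the platform towards its -y, is 55 mm above the counter.
- knob: black plastic knob standing on the counter, bore down, 60 g: a skirt 50 mm across and 21 mm high with a bar grip on top. Origin: centre of its underside, on the bore's axis; x points to the nose of the bar, z up.
- knob_grip (a point): middle of the knob's bar grip, 33 mm above its underside; axes as the knob's. The bar is 14 mm wide (along y; pinch it there), runs from x = -21 to +23 mm and from 21 to 45 mm above the underside. A thin 10 mm wide nose lengthens it to x = +33 mm; a white line runs along the top of its nose half.
- knob_bore (a point): mouth of the knob's blind bore, centre of its underside, axes as the knob's. 16 mm deep, 22 mm diameter, with a flat 5 mm from the axis on the nose (+x) side: the nose must point the way the spindle's flat faces, within 10 to 15 degrees, for it to go on.
- spindle_top (a point): top end, on the axis, of the scale's upright steel D spindle, 81 mm above the counter at rest. Diameter 20 mm, one flat 4 mm from the axis, the top 2 mm stepped in 0.7 mm as lead-in. x points the way the flat faces, z up. It cannot turn. With the knob fully on, the bore's roof rests on this end: the knob's underside is 16 mm below it.
- collar: flat dark disc on the scale's control deck round the spindle, 60 mm across, its origin on the spindle's axis at the deck, 55 mm above the counter, 26 mm below the spindle's end at rest. A small dark nib at its rim marks the side the flat faces (its x).
- spindle (a joint): how far the spindle is pressed down, m: 0 at rest, 0.008 at its stop. A spring pushes it back up: about 3 N to start, about 8 N at the stop. The knob's underside stays 2 mm clear of the deck at the stop.
- jar: bystander: amber glass jar with a steel cap, 72 mm across, 105 mm high, origin at the centre of its underside
- can: bystander: food can, 74 mm across, 110 mm high, origin at the centre of its underside
- bowl: bystander: small steel bowl, 110 mm across, 50 mm high, origin at the centre of its underside
Not all that is in view belongs to the job. What is shaped like the loose_weight but red is not meant.

How it is judged:
By the outcome, as a careful person would: the job done as asked, in the order asked, and still so for the second after the job is handed in, while the arm keeps its last pose, push and grip.
It also fails if it takes over 64 s, if anything falls off the work surface, if the arm or the gripper's body presses on something with over 40 N, if the wrist force passes 120 N, or if a joint passes its speed limit or range.

## Robot

A 7-joint arm with a two-finger parallel gripper is mounted at the origin on the work surface. World frame = base frame: x ahead of the robot, y to its left, z up, the work surface at z = 0. Lengths are in m, angles in rad, forces in N, time in s.
With the tool pointing down it reaches from about 0.4 to 0.9 m from the base axis. Payload 5.5 kg.
Tool frame: the origin (TCP) lies on the centre line of the jaws, within the pads' length; the fingertips stand 19 mm ahead of it and the grasp point (between the pads) is the TCP; y points along the fingers, z is the direction in which the jaws open and shut, and the axes are right-handed (so a half turn about y gives the same grasp; the last joint's range is limited). The gripper opens to 85 mm and grips with 20 to 120 N. Pads are 22 mm wide; open, the fingers measure 114 mm over their backs; the gripper's body (76 mm by 85 mm) begins 54 mm behind the grasp point. The pads swing forward as they close: fully open they stand 13 mm farther back than shut.
Start: joints at [1.586, 0.501, -0.427, 1.55, 0.221, 1.138, -0.21], TCP at [0.159, -0.63, 0.228] pointing down, gripper open.
Joint ranges: [-2.88, 2.88], [-0.31, 2.03], [-1.54, 1.56], [0.2, 2.42], [-1.41, 4.55], [0.19, 2.02], [-2.57, 2.57]. Speed limits (rad/s): [2.57, 2.57, 3.14, 3.14, 3.14, 3.14, 3.14].

## Interface

Orientations are given as a rotation vector (axis times angle).
In Python, from plant import robot gives the robot as it stands. The module is installed in compiled form; this text tells all that it offers.
- The arm moves only by the tool apply_moves, never from a script. Its argument "increments" is a list of rows, each an object with "linear": the shift along the tool's x, y, z in mm, a list of three; "rotation": the turn, a rotation vector about the tool's x, y, z in degrees, a list of three; "grip": the closure, from 0 (fully open) to 1 (shut). A call has exactly 5 rows; each row shifts and turns the commanded pose from where the row before left it, along the tool's axes as they then stand; what a row does not reach is not made up. A row lasts 1/8 s, in which the tool goes at most 62.5 mm and 10.7 degrees, less where a joint would pass 70% of its speed; a pose out of reach is approached as far as the arm can. A call with a gripper value outside its range is refused whole. The fingers move at their own pace and stop on an object; "force" is the grip in N (left out, the last holds). Time passes only in rows, so rows that do not move let the fingers close, or fill a call up. It gives the time, the measured TCP pose, the force and the opening at its end, in the units of the state.
- robot.read_state(): the state, without advancing time (a new reading comes with each control period).
- robot.snapshot(name): name is "side" or "top"; returns a dict with "img" (384x512x3 uint8, red, green, blue), "fx", "fy", "cx", "cy" (pixels), "dist_coeffs" ([k1, k2, p1, p2, k3] as OpenCV has them; the pictures are not rectified), "world_from_camera" (4x4, takes a point from camera to world coordinates). Camera axes: x right, y up, looking along -z (the intrinsics and any distortion apply to the point x, -y, -z); pixel columns grow to the right and rows downward; lengths in m; the calibration is good to about 2 mm. A picture is of the moment at which its call begins. There is no depth.
- robot.job_done(): hands the job in, once; it reports no verdict.
Trained networks look in the newest picture that a camera, given by its name, has taken for a name from the list of things; names that differ only in an ending like _2 or _b are one class to them, and where a whole thing is asked for, a point or a joint stands for the part that bears it (a point fixed in the world has none). Each returns a list of dicts, best first, with "confidence" (0 to 1); they miss things now and then, are a little off and sometimes report something else, mostly with a low value. They report only what shows in the picture. A call takes as long as a camera call. They do not tell look-alikes from the thing itself.
- robot.look_for(camera, name): "centre" ([column, row] in pixels, amid what is visible of it).
- robot.pinpoint(camera, name): "centre" ([column, row] in pixels: a listed point, or the origin of a listed thing).
The state is a dict: "time_s": time; "joint_positions": joint angles; "joint_vel": joint speeds; "joint_efforts": joint torques, N m; "eef_pos": TCP position; "tool_rot": TCP orientation; "ft_force": force on the tool from outside, world axes, zero at the start; "moment": the same for the moment, N m; "opening": opening from 0.0 (shut) to 1.0 (fully open).
Only numpy, scipy, OpenCV 4.12 (cv2) and the standard library are available. Lean on these libraries where they do the work, as an engineer would, in place of code of your own. Each camera call takes 0.05 s, during which the arm holds its last target. There are 200 camera calls.

## Working session

There is one attempt and no reset: what is moved stays moved. The work goes in short steps, Python scripts to look and compute and a tool call to move; the robot and the scene stay as the last step left them, time stands still between calls to the robot, and variables do not carry over. Pictures are saved under pics/ and viewed, about 8 in all and at most 12, crops included, and the job is handed in when it is done.

Besides the shell and the picture viewer there is one more tool, called after "Call:" by a JSON object that holds its "op" and its "data", one argument or row to a line. apply_moves: Moves the arm, as the interface text tells. Its arguments: {"type":"object","properties":{"increments":{"type":"array"},"force":{"type":"number"}},"required":["increments"]}

```bash
mkdir -p pics; cat > h.py <<'E'
import numpy as np, cv2
from scipy.spatial.transform import Rotation as R
from plant import robot
NAMES=["loose_weight","lower_weight","platform_centre","knob","knob_grip","knob_bore","spindle_top","collar","jar","can","bowl"]
def snap(c,fn=None):
    s=robot.snapshot(c)
    if fn: cv2.imwrite('pics/'+fn,s['img'][:,:,::-1])
    return s
def K(s): return np.array([[s['fx'],0,s['cx']],[0,s['fy'],s['cy']],[0,0,1.]]),np.array(s['dist_coeffs'],float)
def ray(s,px):
    k,d=K(s); u=cv2.undistortPoints(np.array([[px]],float),k,d)[0,0]
    T=np.array(s['world_from_camera']); v=T[:3,:3]@np.array([u[0],-u[1],-1.]); return T[:3,3],v/np.linalg.norm(v)
def atz(s,px,z):
    o,v=ray(s,px); return o+v*(z-o[2])/v[2]
def tri(a,pa,b,pb):
    o1,v1=ray(a,pa);o2,v2=ray(b,pb)
    t=np.linalg.lstsq(np.c_[v1,-v2],o2-o1,rcond=None)[0]
    p,q=o1+v1*t[0],o2+v2*t[1]; return (p+q)/2,np.linalg.norm(p-q)
def proj(s,P):
    k,d=K(s);T=np.array(s['world_from_camera']);p=(np.atleast_2d(P)-T[:3,3])@T[:3,:3]
    return cv2.projectPoints(p*[1,-1,-1],np.zeros(3),np.zeros(3),k,d)[0][:,0]
E
python3 - <<'E'
from h import *
np.set_printoptions(precision=4,suppress=True)
S={c:snap(c,c+'0.png') for c in('side','top')}
for c in S: print(c,np.array(S[c]['world_from_camera'])[:3],S[c]['fx'])
D={}
for n in NAMES:
    for c in S:
        r=robot.pinpoint(c,n); D[c,n]=r
        print(c,n,[(np.round(x['centre'],1).tolist(),round(x['confidence'],2)) for x in r[:3]])
    if D['side',n] and D['top',n]: print('   ',*tri(S['side'],D['side',n][0]['centre'],S['top'],D['top',n][0]['centre']))
st=robot.read_state();print(st['eef_pos'],R.from_rotvec(st['tool_rot']).as_matrix(),st['time_s'])
cv2.imwrite('pics/both0.png',cv2.resize(np.hstack([S['side']['img'],S['top']['img']])[:,:,::-1],(800,300)))
E
```

```text
side [[ 0.9337  0.2824 -0.22    0.2569]
 [-0.358   0.7333 -0.578  -0.7779]
 [-0.0019  0.6185  0.7858  1.0653]] 461.0004021488125
top [[-0.0242  0.9867 -0.1605  0.2914]
 [-0.9997 -0.0229  0.0101 -0.024 ]
 [ 0.0063  0.1607  0.987   1.5909]] 461.06795699509286
side loose_weight [([322.1, 277.9], 0.94), ([245.0, 208.6], 0.84), ([211.7, 259.3], 0.79)]
top loose_weight [([300.9, 246.9], 0.83), ([301.2, 209.8], 0.7), ([258.9, 208.9], 0.64)]
    [ 0.4841 -0.2497 -0.014 ] 0.2902338128538045
side lower_weight [([244.1, 117.4], 0.8)]
top lower_weight [([168.8, 174.4], 0.52)]
    [0.6141 0.2718 0.0392] 0.0012071010831187707
side platform_centre [([235.8, 119.7], 0.86), ([282.9, 308.9], 0.18)]
top platform_centre [([178.0, 180.8], 0.98)]
    [0.5788 0.2341 0.0756] 0.008704278094241907
side knob [([335.5, 193.2], 0.71), ([283.4, 310.1], 0.57), ([244.4, 117.9], 0.36)]
top knob [([352.1, 211.1], 0.52)]
    [ 0.5054 -0.314   0.3818] 0.1589642629319006
side knob_grip []
top knob_grip [([357.0, 209.4], 0.58), ([219.7, 181.1], 0.47)]
side knob_bore [([279.8, 312.3], 0.88), ([259.9, 248.1], 0.39)]
top kn
[... 153 characters left out ...]
 spindle_top [([222.2, 183.6], 0.41)]
    [ 0.8172  0.1953 -1.4223] 0.056217440465141884
side collar [([254.3, 155.8], 0.5), ([259.9, 247.1], 0.49)]
top collar [([218.6, 181.2], 0.7)]
    [0.5847 0.0998 0.0427] 0.00019612992234161082
side jar [([334.3, 191.0], 0.86)]
top jar [([272.8, 135.4], 0.89)]
    [ 0.7532 -0.0922  0.021 ] 0.008470827933806612
side can [([349.9, 243.2], 0.75)]
top can [([314.4, 142.5], 0.96)]
    [ 0.7333 -0.2433 -0.0216] 0.0032326394480471136
side bowl [([152.5, 141.8], 0.58)]
top bowl [([160.2, 264.1], 0.59)]
    [0.3115 0.3066 0.0041] 0.0068732242365424434
[ 0.1595 -0.6301  0.2283] [[-0.9694  0.0001  0.2453]
 [-0.2453 -0.     -0.9694]
 [-0.0001 -1.      0.    ]] 1.2
```

View pics/top0.png

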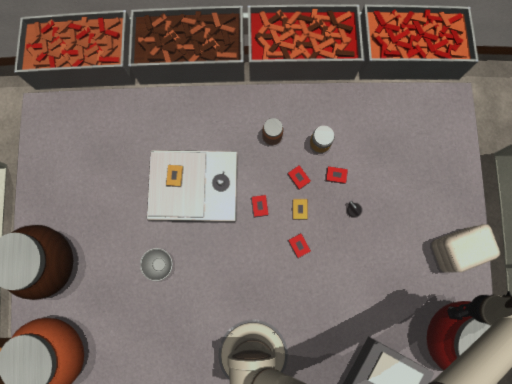

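View pics/side0.png

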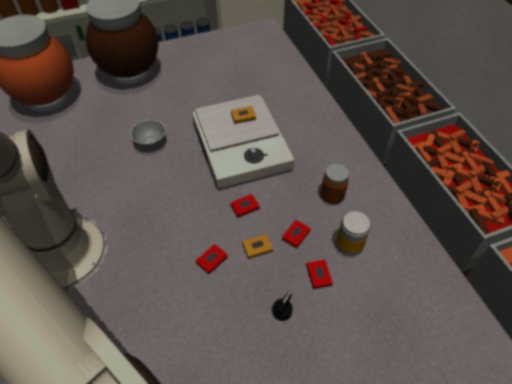

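```bash
cat >> h.py <<'E'
from scipy.optimize import minimize
def brass(s,px,r=22):
    c,w=[int(v) for v in np.round(px)]; h=cv2.cvtColor(s['img'],cv2.COLOR_RGB2HSV)
    m=((h[...,0]>12)&(h[...,0]<30)&(h[...,1]>120)&(h[...,2]>70)).astype(np.uint8)
    k=np.zeros_like(m);k[w-r:w+r,c-r:c+r]=1; m*=k
    n,l,st,_=cv2.connectedComponentsWithStats(m); i=1+np.argmax(st[1:,4]); m=(l==i).astype(np.uint8)
    q=cv2.convexHull(np.argwhere(m)[:,::-1].astype(np.int32)); o=np.zeros_like(m);cv2.fillConvexPoly(o,q,1); return o
def box(x,y,z,yaw,L=.070,W=.050,H=.018):
    c,s_=np.cos(yaw),np.sin(yaw)
    return np.array([[x+c*a-s_*b,y+s_*a+c*b,z+e] for a in(-L/2,L/2) for b in(-W/2,W/2) for e in(0,H)])
def sil(s,P,off,n,F=8):
    p=(proj(s,P)-off+.5)*F; o=np.zeros((n*F,n*F),np.float32)
    cv2.fillConvexPoly(o,cv2.convexHull(np.round(p*16).astype(np.int32)),1,shift=4)
    return cv2.resize(o,(n,n),interpolation=cv2.INTER_AREA)
def fitbox(views,z,init,n=48):
    """views: list of (snapshot, px). fit x,y,yaw in mm/deg of a slab"""
    d=[]
    for s,px in views:
        o=np.round(px).astype(int)-n//2; m=brass(s,px)[o[1]:o[1]+n,o[0]:o[0]+n].astype(np.float32); d.append((s,o,m))
    f=lambda v:sum(((sil(s,box(v[0]/1e3,v[1]/1e3,z,np.radians(v[2])),o,n)-m)**2).sum() for s,o,m in d)
    best=min((minimize(f,[*init,a],method='Nelder-Mead',options=dict(initial_simplex=np.array([[*init,a]]*4)+np.vstack([np.zeros(3),np.diag([8,8,15.])]),xatol=.02,fatol=.01)) for a in(-60,-30,0,30,60,90)),key=lambda r:r.fun)
    return best.x,best.fun,[m.sum() for _,_,m in d]
E
python3 - <<'E'
from h import *
np.set_printoptions(precision=4,suppress=True)
S={c:snap(c) for c in('side','top')}; a,b=S['side'],S['top']
for n,ps,pt,z in(('loose',(258,246),(301,209),0),('lower',(244,115),(175,176),.07)):
    p,e=tri(a,ps,b,pt);print(n,p,e)
    for v in([(a,ps),(b,pt)],[(a,ps)],[(b,pt)]): print(*fitbox(v,z,p[:2]*1e3))
for n,ps,pt in(('knob',(282,310),(353.5,209.5)),('spin',(255,155),(221,182))): print(n,*tri(a,ps,b,pt))
def crop(s,c,r=18,N=390): return cv2.resize(s['img'][c[1]-r:c[1]+r,c[0]-r:c[0]+r,::-1],(N,N),interpolation=cv2.INTER_CUBIC)
m=np.vstack([np.hstack([crop(s,k,r=18,N=295) for k in ks]) for s,ks in((a,((284,304),(255,155))),(b,((353,209),(221,182))))])
cv2.imwrite('pics/crop1.png',m)
E
```

```text
loose [ 0.4871 -0.1812  0.014 ] 0.0019345073291069772
[ 487.822  -176.2971   -1.9896] 36.2490234375 [np.float32(510.0), np.float32(289.0)]
[ 487.7082 -176.0261   -2.0453] 19.898681640625 [np.float32(510.0)]
[ 488.7273 -177.0707   -1.3978] 11.537353515625 [np.float32(289.0)]
lower [0.6022 0.2432 0.0772] 0.005216530116241181
[602.6415 246.4389 173.4527] 65.56884765625 [np.float32(300.0), np.float32(311.0)]
[602.2001 245.8814 -14.3717] 39.427490234375 [np.float32(300.0)]
[602.7011 246.6089  -6.4054] 21.24755859375 [np.float32(311.0)]
knob [ 0.4802 -0.3656  0.0047] 0.0014689584437195505
spin [0.5813 0.0903 0.0565] 0.0039615144953923905
```

View pics/crop1.png

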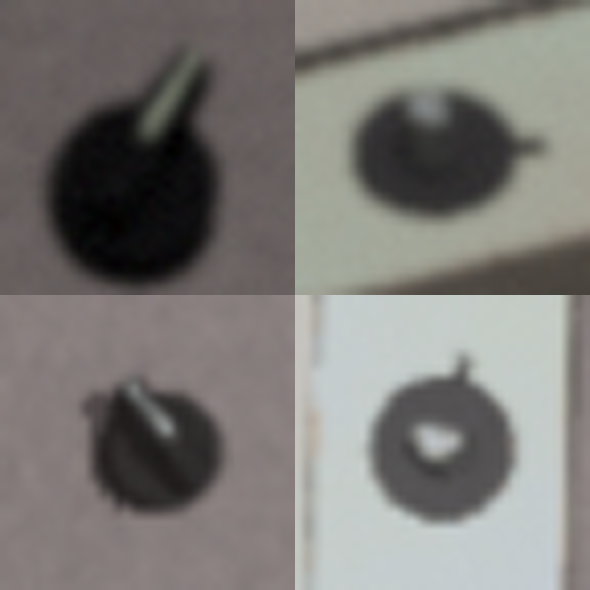

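```bash
python3 - <<'E'
from h import *
np.set_printoptions(precision=4,suppress=True)
S={c:snap(c) for c in('side','top')}; a,b=S['side'],S['top']
f=lambda c,u:np.array(c)-18+(np.array(u)+.5)/(295/36)-.5
KS,KT,SS,ST=(284,304),(353,209),(255,155),(221,182)
for nm,pts in(('knobline',((KS,(148,133),KT,(172,137)),(KS,(197,55),KT,(129,87)))),('collar',((SS,(137,150),ST,(148,153)),(SS,(250,146),ST,(168,63))))):
    for ca,u,cb,w in pts: 
        p,e=tri(a,f(ca,u),b,f(cb,w)); z=.045 if nm=='knobline' else .057
        print(nm,p,e,'side',atz(a,f(ca,u),z)[:2],'top',atz(b,f(cb,w),z)[:2])
print('knob skirt centre top z=.021',atz(b,f(KT,(158,155)),.021),' side base',atz(a,f(KS,(133,198)),.0105))
# fits with overlay
tiles=[]
def tile(s,px,P,r=18,N=295):
    c=np.round(px).astype(int);im=cv2.resize(s['img'][c[1]-r:c[1]+r,c[0]-r:c[0]+r,::-1],(N,N),interpolation=cv2.INTER_CUBIC)
    q=((proj(s,P)-(c-r)+.5)*N/(2*r)-.5)
    cv2.polylines(im,[cv2.convexHull(np.round(q).astype(np.int32))],True,(255,0,0),1);return im
for ps,pt,z,v in((( 258,246),(301,209),0,(.4878,-.1763,-2)),((244,115),(175,176),.07,(.6026,.2464,-6.5))):
    P=box(v[0],v[1],z,np.radians(v[2]));tiles.append(np.vstack([tile(a,ps,P),tile(b,pt,P)]))
cv2.imwrite('pics/ov.png',np.hstack(tiles))
E
```

```text
knobline [ 0.4829 -0.3642  0.0461] 0.0010608284923787428 side [ 0.4826 -0.3637] top [ 0.4836 -0.3645]
knobline [ 0.5049 -0.3472  0.047 ] 0.0003850081707305962 side [ 0.5056 -0.3464] top [ 0.505  -0.3476]
collar [0.5784 0.0918 0.0574] 0.00010128600810025414 side [0.5786 0.0921] top [0.5784 0.0918]
collar [0.6181 0.0833 0.0522] 0.0019051799355572563 side [0.6174 0.0792] top [0.6162 0.0831]
knob skirt centre top z=.021 [ 0.4791 -0.3634  0.021 ]  side base [ 0.4781 -0.367   0.0105]
```

View pics/ov.png

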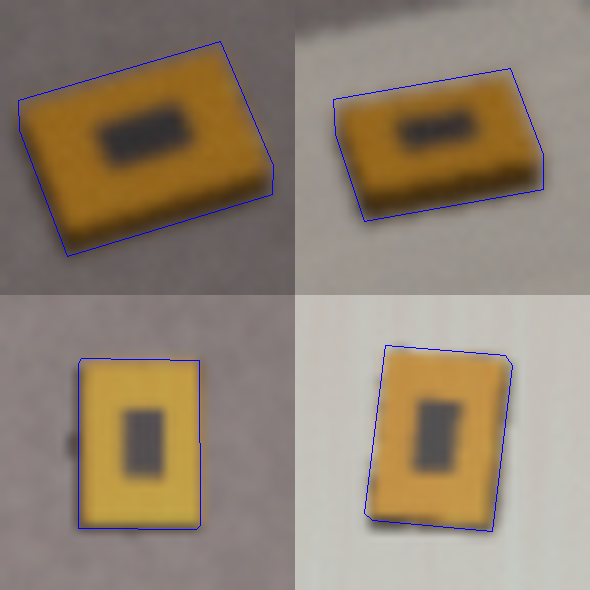

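Call:
{"op": "apply_moves", "data": {
  "increments": [
    {"linear": [-43, 8, -36], "rotation": [0, 0, 0], "grip": 0},
    {"linear": [-43, 8, -36], "rotation": [0, 0, 0], "grip": 0},
    {"linear": [-43, 8, -36], "rotation": [0, 0, 0], "grip": 0},
    {"linear": [-43, 8, -36], "rotation": [0, 0, 0], "grip": 0},
    {"linear": [-43, 8, -36], "rotation": [0, 0, 0], "grip": 0}
  ],
  "force": 40
}}

```text
time_s: 2.02
eef_pos: [0.3247, -0.4016, 0.1884]
tool_rot: [-0.26, 2.088, -2.09]
ft_force: [1.2, 0.2, -0.5]
opening: 1.004
```

Call:
{"op": "apply_moves", "data": {
  "increments": [
    {"linear": [-43, 8, -36], "rotation": [0, 0, 0], "grip": 0},
    {"linear": [-43, 8, -36], "rotation": [0, 0, 0], "grip": 0},
    {"linear": [-43, 8, -36], "rotation": [0, 0, 0], "grip": 0},
    {"linear": [-43, 8, -36], "rotation": [0, 8, 0], "grip": 0},
    {"linear": [0, 0, 0], "rotation": [0, 8.2, 0], "grip": 0}
  ]
}}

```text
time_s: 2.65
eef_pos: [0.4581, -0.2155, 0.1563]
tool_rot: [-0.036, -2.21, 2.204]
ft_force: [0.8, -1.3, 0.5]
opening: 1.002
```

```bash
cat > go.py <<'E'
import sys; from h import *
# go.py x y z(mm) jawyaw(deg): tool-frame move needed
x,y,z,w=map(float,sys.argv[1:5]); st=robot.read_state(); M=R.from_rotvec(st['tool_rot'])
d=M.inv().apply(np.array([x,y,z])-np.array(st['eef_pos'])*1e3)
jy=np.degrees(w*np.pi/180); Z=np.array([np.cos(np.radians(w)),np.sin(np.radians(w)),0]);Y=np.array([0,0,-1.])
T=R.from_matrix(np.c_[np.cross(Y,Z),Y,Z]); rv=np.degrees((M.inv()*T).as_rotvec())
zz=M.as_matrix()[:,2]
print('pos',np.round(np.array(st['eef_pos'])*1e3,1),'jaw',np.round(np.degrees(np.arctan2(zz[1],zz[0])),1),'t',st['time_s'],'F',np.round(st['ft_force'],1),'M',np.round(st['moment'],2),'op',round(st['opening'],3),'q',np.round(st['joint_positions'],2))
print('tool lin',np.round(d,1),'rot',np.round(rv,1))
E
python3 go.py 487.8 -176.3 23 -92
```

```text
pos [ 458.1 -215.5  156.3] jaw -91.7 t 2.65 F [ 0.8 -1.3  0.5] M [-0.05  0.01  0.01] op 1.002 q [ 0.86  0.36 -0.56  1.97  0.24  0.88 -1.43]
tool lin [-28.2 133.5 -39.8] rot [ 0.1  0.3 -0.1]
```

Call:
{"op": "apply_moves", "data": {
  "increments": [
    {"linear": [-28, 10, -40], "rotation": [0, 0.3, 0], "grip": 0},
    {"linear": [0, 35, 0], "rotation": [0, 0, 0], "grip": 0},
    {"linear": [0, 35, 0], "rotation": [0, 0, 0], "grip": 0},
    {"linear": [0, 30, 0], "rotation": [0, 0, 0], "grip": 0},
    {"linear": [0, 0, 0], "rotation": [0, 0, 0], "grip": 0}
  ]
}}

```text
time_s: 3.28
eef_pos: [0.4828, -0.1814, 0.0445]
tool_rot: [-0.039, -2.201, 2.197]
ft_force: [-0.1, 0.5, 0.5]
opening: 1.003
```

```bash
python3 go.py 487.8 -176.3 23 -92
```

```text
pos [ 482.8 -181.4   44.5] jaw -92.3 t 3.275 F [-0.1  0.5  0.5] M [-0.06 -0.02  0.04] op 1.003 q [ 0.7   0.55 -0.48  2.01  0.4   0.68 -1.65]
tool lin [-4.9 21.5 -5.2] rot [ 0.1 -0.3  0.2]
```

Call:
{"op": "apply_moves", "data": {
  "increments": [
    {"linear": [-5, 10, -5], "rotation": [0, 0, 0], "grip": 0},
    {"linear": [0, 10, 0], "rotation": [0, 0, 0], "grip": 0},
    {"linear": [0, 1, 0], "rotation": [0, 0, 0], "grip": 0.2},
    {"linear": [0, 0, 0], "rotation": [0, 0, 0], "grip": 0.5},
    {"linear": [0, 0, 0], "rotation": [0, 0, 0], "grip": 0.5}
  ]
}}

```text
time_s: 3.9
eef_pos: [0.4899, -0.1776, 0.0257]
tool_rot: [-0.045, -2.201, 2.202]
ft_force: [-0.4, -0.5, 0.3]
opening: 0.5
```

```bash
python3 go.py 487.8 -176.3 23 -92
```

```text
pos [ 489.9 -177.6   25.7] jaw -92.3 t 3.9 F [-0.4 -0.5  0.3] M [ 0.04 -0.01  0.01] op 0.5 q [ 0.67  0.59 -0.46  2.    0.42  0.64 -1.68]
tool lin [ 2.2  2.7 -1.2] rot [-0.  -0.3 -0. ]
```

Call:
{"op": "apply_moves", "data": {
  "increments": [
    {"linear": [0, 0, 0], "rotation": [0, 0, 0], "grip": 0.6},
    {"linear": [0, 0, 0], "rotation": [0, 0, 0], "grip": 0.6},
    {"linear": [0, 0, 0], "rotation": [0, 0, 0], "grip": 0.6},
    {"linear": [0, 0, 0], "rotation": [0, 0, 0], "grip": 0.6},
    {"linear": [0, 0, 0], "rotation": [0, 0, 0], "grip": 0.6}
  ]
}}

```text
time_s: 4.53
eef_pos: [0.4898, -0.1773, 0.0253]
tool_rot: [-0.044, -2.201, 2.201]
ft_force: [-0.2, 0.1, -0.2]
opening: 0.399
```

```bash
python3 - <<'E'
from h import *
S={c:snap(c) for c in('side','top')}
def crop(s,c,r=28,N=390): return cv2.resize(s['img'][c[1]-r:c[1]+r,c[0]-r:c[0]+r,::-1],(N,N),interpolation=cv2.INTER_CUBIC)
cv2.imwrite('pics/g1.png',np.hstack([crop(S['side'],(258,246)),crop(S['top'],(301,209))]))
E
python3 go.py 487.8 -176.3 23 -92
```

```text
pos [ 489.7 -177.3   25.3] jaw -92.3 t 4.625 F [-0.2 -0.1  0.7] M [-0.   -0.06  0.02] op 0.403 q [ 0.67  0.59 -0.46  2.    0.42  0.64 -1.68]
tool lin [ 2.   2.3 -0.9] rot [ 0.  -0.3  0. ]
```

View pics/g1.png

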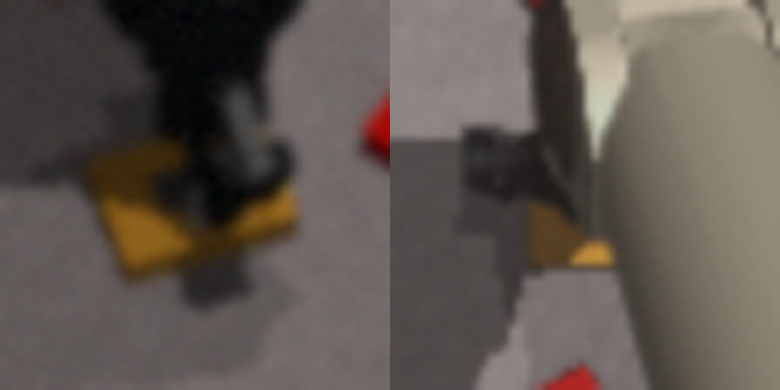

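Call:
{"op": "apply_moves", "data": {
  "increments": [
    {"linear": [2, -3, -1], "rotation": [0, -0.3, 0], "grip": 0.25},
    {"linear": [0, 0, 0], "rotation": [0, 0, 0], "grip": 0.25},
    {"linear": [0, 0, 0], "rotation": [0, 0, 0], "grip": 0.25},
    {"linear": [0, 6, 0], "rotation": [0, 0, 0], "grip": 0.25},
    {"linear": [0, 6, 0], "rotation": [0, 0, 0], "grip": 0.25}
  ]
}}

```text
time_s: 5.25
eef_pos: [0.4877, -0.1763, 0.0158]
tool_rot: [-0.038, -2.204, 2.204]
ft_force: [0.7, -0.3, -0.3]
opening: 0.752
```

```bash
python3 go.py 487.8 -176.3 12 -92
```

```text
pos [ 487.7 -176.3   15.8] jaw -92.0 t 5.25 F [ 0.7 -0.3 -0.3] M [-0.04 -0.03 -0.08] op 0.752 q [ 0.66  0.6  -0.45  2.01  0.44  0.62 -1.69]
tool lin [-0.1  3.8  0. ] rot [ 0. -0.  0.]
```

Call:
{"op": "apply_moves", "data": {
  "increments": [
    {"linear": [0, 3, 0], "rotation": [0, 0, 0], "grip": 0.25},
    {"linear": [0, 0, 0], "rotation": [0, 0, 0], "grip": 0.6},
    {"linear": [0, 0, 0], "rotation": [0, 0, 0], "grip": 0.6},
    {"linear": [0, 0, 0], "rotation": [0, 0, 0], "grip": 0.6},
    {"linear": [0, 0, 0], "rotation": [0, 0, 0], "grip": 0.6}
  ]
}}

```text
time_s: 5.88
eef_pos: [0.4888, -0.1761, 0.0143]
tool_rot: [-0.04, -2.205, 2.205]
ft_force: [-0.4, 1.3, 6.5]
opening: 0.401
```

```bash
python3 go.py 487.8 -176.3 12 -92
```

```text
pos [ 488.8 -176.1   14.3] jaw -92.0 t 5.875 F [-0.4  1.3  6.5] M [0.24 0.09 0.03] op 0.401 q [ 0.66  0.61 -0.45  2.01  0.44  0.62 -1.69]
tool lin [1.  2.3 0.3] rot [-0.   0.  -0.1]
```

```bash
python3 - <<'E'
from h import *
S={c:snap(c) for c in('side','top')}
st=robot.read_state();M=R.from_rotvec(st['tool_rot'])
def crop(s,c,r=28,N=390):
    im=cv2.resize(s['img'][c[1]-r:c[1]+r,c[0]-r:c[0]+r,::-1],(N,N),interpolation=cv2.INTER_CUBIC)
    P=np.array(st['eef_pos'])+M.apply(np.array([[0,0,0],[0,0,.017],[0,0,-.017],[0,.0,.0425],[0,0,-.0425]]))
    for q in proj(s,P): cv2.circle(im,tuple(np.round((q-(np.array(c)-r)+.5)*N/2/r).astype(int).tolist()),3,(0,255,0),-1)
    return im
cv2.imwrite('pics/g2.png',np.hstack([crop(S['side'],(258,246)),crop(S['top'],(301,209))]))
E
```

```text
(no output)
```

View pics/g2.png

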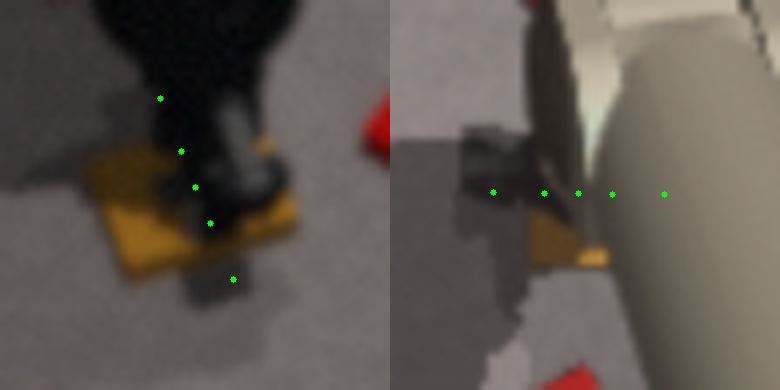

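Call:
{"op": "apply_moves", "data": {
  "increments": [
    {"linear": [0, -10, 0], "rotation": [0, 0, 0], "grip": 0.6},
    {"linear": [0, -10, 0], "rotation": [0, 0, 0], "grip": 0.6},
    {"linear": [0, -20, 0], "rotation": [0, 0, 0], "grip": 0.6},
    {"linear": [0, -20, 0], "rotation": [0, 0, 0], "grip": 0.6},
    {"linear": [0, 0, 0], "rotation": [0, 0, 0], "grip": 0.6}
  ]
}}

```text
time_s: 6.6
eef_pos: [0.4892, -0.1769, 0.0752]
tool_rot: [-0.043, -2.204, 2.207]
ft_force: [0.9, 0.1, 0.9]
opening: 0.401
```

```bash
python3 go.py 487.8 -176.3 12 -92; python3 - <<'E'
from h import *
S={c:snap(c) for c in('side','top')}
def crop(s,c,r=36,N=390): return cv2.resize(s['img'][c[1]-r:c[1]+r,c[0]-r:c[0]+r,::-1],(N,N),interpolation=cv2.INTER_CUBIC)
cv2.imwrite('pics/g3.png',np.clip(np.hstack([crop(S['side'],(258,236)),crop(S['top'],(301,209))])*1.8,0,255))
E
```

```text
pos [ 489.2 -176.9   75.2] jaw -92.0 t 6.6 F [0.9 0.1 0.9] M [ 0.01 -0.04  0.01] op 0.401 q [ 0.71  0.5  -0.51  1.99  0.36  0.73 -1.63]
tool lin [ 1.7 63.2 -0.6] rot [-0.1 -0.  -0.2][ WARN:0@3.557] global loadsave.cpp:1063 imwrite_ Unsupported depth image for selected encoder is fallbacked to CV_8U.
```

View pics/g3.png

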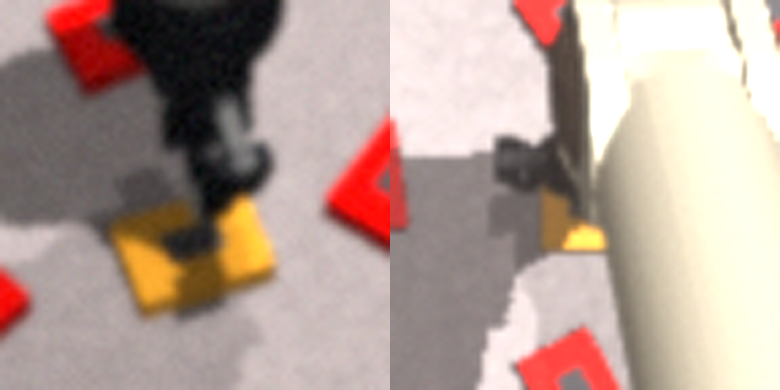

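```bash
python3 - <<'E'
from h import *
from scipy.optimize import least_squares
S={c:snap(c) for c in('side','top')}
st=robot.read_state();M=R.from_rotvec(st['tool_rot']);p=np.array(st['eef_pos'])
for nm,c,px in(('toplump','top',(285.3,202.5)),('sidelump','side',(269,231.4)),('sidetip','side',(260.4,241))):
    for ax in('x','z'):
        f=lambda v:(proj(S[c],p+M.apply([v[0] if ax=='x' else 0,v[1],v[0] if ax=='z' else 0]))[0]-px)
        r=least_squares(f,[0.01,0.]);print(nm,'along',ax,np.round(r.x*1e3,1),r.cost)
c=S['side'];print(proj(c,p), 'tip if 12mm ahead ±17z',proj(c,p+M.apply(np.array([[0,.012,.017],[0,.012,-.017]]))))
def crop(s,c,r=20,N=390): return cv2.resize(s['img'][c[1]-r:c[1]+r,c[0]-r:c[0]+r,::-1],(N,N),interpolation=cv2.INTER_CUBIC)
im=np.hstack([crop(S['side'],(258,226)),crop(S['top'],(290,205))]).astype(float)
cv2.imwrite('pics/g4.png',(255*(im/255)**.45).astype(np.uint8))
E
```

```text
toplump along x [-136.   867.5] 2.0194839173657902e-27
toplump along z [-58.5 -90.9] 0.0
sidelump along x [-32.9  11.4] 2.0194839173657902e-27
sidelump along z [  82.6 -124.7] 4.0389678347315804e-28
sidetip along x [-9.6 45.9] 1.1713006720721583e-26
sidetip along z [26.5  0.7] 1.6155871338926322e-27
[[256.97219295 232.47795254]] tip if 12mm ahead ±17z [[259.13962363 240.34552125]
 [254.83999057 229.79283989]]
```

View pics/g4.png

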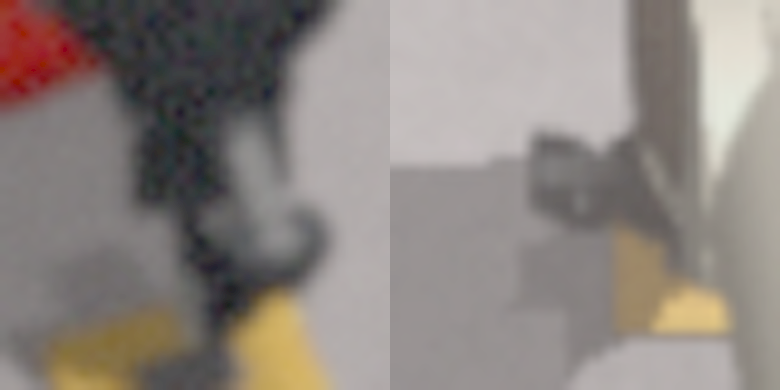

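Call:
{"op": "apply_moves", "data": {
  "increments": [
    {"linear": [1.5, 0, -0.5], "rotation": [0, 0, 0], "grip": 0.1},
    {"linear": [0, 20, 0], "rotation": [0, 0, 0], "grip": 0.1},
    {"linear": [0, 25, 0], "rotation": [0, 0, 0], "grip": 0.1},
    {"linear": [0, 16, 0], "rotation": [0, 0, 0], "grip": 0.1},
    {"linear": [0, 0, 0], "rotation": [0, 0, 0], "grip": 0.1}
  ]
}}

```text
time_s: 7.42
eef_pos: [0.4851, -0.1751, 0.011]
tool_rot: [-0.035, -2.204, 2.201]
ft_force: [0.1, -0.4, -0.2]
opening: 0.897
```

Call:
{"op": "apply_moves", "data": {
  "increments": [
    {"linear": [0, 0, 0], "rotation": [0, 0, 0], "grip": 0.3},
    {"linear": [0, 0, 0], "rotation": [0, 0, 0], "grip": 0.3},
    {"linear": [0, 0, 0], "rotation": [0, 0, 0], "grip": 0.4},
    {"linear": [0, 0, 0], "rotation": [0, 0, 0], "grip": 0.5},
    {"linear": [0, 0, 0], "rotation": [0, 0, 0], "grip": 0.5}
  ]
}}

```text
time_s: 8.05
eef_pos: [0.4869, -0.1757, 0.0132]
tool_rot: [-0.04, -2.204, 2.205]
ft_force: [-1.3, 0.7, 6.5]
opening: 0.499
```

```bash
python3 go.py 487.8 -176.3 12 -92
```

```text
pos [ 486.9 -175.7   13.2] jaw -92.0 t 8.05 F [-1.3  0.7  6.5] M [0.19 0.24 0.03] op 0.499 q [ 0.66  0.61 -0.45  2.01  0.44  0.62 -1.69]
tool lin [-0.9  1.2  0.6] rot [-0.   0.  -0.1]
```

Call:
{"op": "apply_moves", "data": {
  "increments": [
    {"linear": [0, -2, 0], "rotation": [0, 0, 0], "grip": 0.15},
    {"linear": [0, 0, 0], "rotation": [0, 0, 0], "grip": 0.15},
    {"linear": [0, 0, 0], "rotation": [0, 0, 0], "grip": 0.15},
    {"linear": [-1, 3, 0.6], "rotation": [0, 0, 0], "grip": 0.15},
    {"linear": [0, 2, 0], "rotation": [0, 0, 0], "grip": 0.15}
  ]
}}

```text
time_s: 8.68
eef_pos: [0.4872, -0.1764, 0.009]
tool_rot: [-0.038, -2.204, 2.203]
ft_force: [0.3, 0.1, 0.5]
opening: 0.855
```

Call:
{"op": "apply_moves", "data": {
  "increments": [
    {"linear": [0, 1.5, 0], "rotation": [0, 0, 0], "grip": 0.15},
    {"linear": [0, 1, 0], "rotation": [0, 0, 0], "grip": 0.15},
    {"linear": [0, 1, 0], "rotation": [0, 0, 0], "grip": 0.15},
    {"linear": [0, 0, 0], "rotation": [0, 0, 0], "grip": 0.15},
    {"linear": [0, 0, 0], "rotation": [0, 0, 0], "grip": 0.15}
  ]
}}

```text
time_s: 9.3
eef_pos: [0.4873, -0.1763, 0.0059]
tool_rot: [-0.039, -2.204, 2.204]
ft_force: [0.3, -0.0, -0.2]
opening: 0.852
```

```bash
python3 go.py 487.8 -176.3 12 -92
```

```text
pos [ 487.3 -176.3    5.9] jaw -92.0 t 9.3 F [ 0.3 -0.  -0.2] M [-0.    0.02 -0.01] op 0.852 q [ 0.65  0.62 -0.44  2.01  0.45  0.6  -1.7 ]
tool lin [-0.5 -6.1 -0. ] rot [-0. -0. -0.]
```

Call:
{"op": "apply_moves", "data": {
  "increments": [
    {"linear": [0, 1.5, 0], "rotation": [0, 0, 0], "grip": 0.2},
    {"linear": [0, 1, 0], "rotation": [0, 0, 0], "grip": 0.25},
    {"linear": [0, 0, 0], "rotation": [0, 0, 0], "grip": 0.35},
    {"linear": [0, 0, 0], "rotation": [0, 0, 0], "grip": 0.45},
    {"linear": [0, 0, 0], "rotation": [0, 0, 0], "grip": 0.5}
  ]
}}

```text
time_s: 9.93
eef_pos: [0.4874, -0.176, 0.0036]
tool_rot: [-0.038, -2.204, 2.204]
ft_force: [-0.8, 1.3, 5.3]
opening: 0.576
```

```bash
python3 go.py 487.8 -176.3 12 -92
```

```text
pos [ 487.4 -176.     3.6] jaw -92.0 t 9.925 F [-0.8  1.3  5.3] M [0.41 0.28 0.01] op 0.576 q [ 0.65  0.62 -0.44  2.01  0.45  0.6  -1.7 ]
tool lin [-0.4 -8.4  0.3] rot [ 0.  0. -0.]
```

Call:
{"op": "apply_moves", "data": {
  "increments": [
    {"linear": [0, 0, 0], "rotation": [0, 0, 0], "grip": 0.7},
    {"linear": [0, -10, 0], "rotation": [0, 0, 0], "grip": 0.7},
    {"linear": [0, -30, 0], "rotation": [0, 0, 0], "grip": 0.7},
    {"linear": [0, -45, 0], "rotation": [0, 0, 0], "grip": 0.7},
    {"linear": [0, -50, 0], "rotation": [0, 0, 0], "grip": 0.7}
  ],
  "force": 70
}}

```text
time_s: 10.55
eef_pos: [0.486, -0.1762, 0.1389]
tool_rot: [-0.036, -2.204, 2.202]
ft_force: [1.4, -1.4, -3.6]
opening: 0.558
```

```bash
python3 go.py 602.6 246.4 150 -96.5
```

```text
pos [ 486.  -176.2  138.9] jaw -92.0 t 10.55 F [ 1.4 -1.4 -3.6] M [-0.04 -0.11 -0.06] op 0.558 q [ 0.77  0.41 -0.57  1.96  0.29  0.86 -1.56]
tool lin [-101.7  -10.9 -426.4] rot [0.1 4.5 0.1]
```

Call:
{"op": "apply_moves", "data": {
  "increments": [
    {"linear": [-12.7, -3, -53.3], "rotation": [0, 0, 0], "grip": 0.7},
    {"linear": [-12.7, -3, -53.3], "rotation": [0, 0, 0], "grip": 0.7},
    {"linear": [-12.7, -3, -53.3], "rotation": [0, 0, 0], "grip": 0.7},
    {"linear": [-12.7, -2, -53.3], "rotation": [0, 0, 0], "grip": 0.7},
    {"linear": [-12.7, 0, -53.3], "rotation": [0, 0, 0], "grip": 0.7}
  ]
}}

```text
time_s: 11.18
eef_pos: [0.56, 0.0888, 0.1493]
tool_rot: [-0.039, -2.203, 2.204]
ft_force: [0.4, -0.5, -4.2]
opening: 0.557
```

Call:
{"op": "apply_moves", "data": {
  "increments": [
    {"linear": [-12.7, 0, -53.3], "rotation": [0, 0, 0], "grip": 0.7},
    {"linear": [-12.7, 0, -53.3], "rotation": [0, 0, 0], "grip": 0.7},
    {"linear": [-12.7, 0, -53.3], "rotation": [0, 0, 0], "grip": 0.7},
    {"linear": [0, 0, 0], "rotation": [0, 4.5, 0], "grip": 0.7},
    {"linear": [0, 0, 0], "rotation": [0, 0, 0], "grip": 0.7}
  ]
}}

```text
time_s: 11.8
eef_pos: [0.6028, 0.2463, 0.1484]
tool_rot: [-0.119, -2.162, 2.165]
ft_force: [-0.1, -1.6, -4.1]
opening: 0.562
```

```bash
python3 go.py 602.6 246.4 110 -96.5; python3 - <<'E'
from h import *
S={c:snap(c) for c in('side','top')};a,b=S['side'],S['top']
# visible brass pixels
for s,P in((a,[.6026,.2464,.137]),(b,[.6026,.2464,.137])):
    p=proj(s,P)[0]; m=brass(s,p,30); print(p,m.sum())
def crop(s,c,r=26,N=390): return cv2.resize(s['img'][c[1]-r:c[1]+r,c[0]-r:c[0]+r,::-1],(N,N),interpolation=cv2.INTER_CUBIC)
im=np.hstack([crop(a,(244,108)),crop(b,(175,176))])/255.
cv2.imwrite('pics/p1.png',(255*im**.6).astype(np.uint8))
E
```

```text
pos [602.8 246.3 148.4] jaw -96.4 t 11.8 F [-0.1 -1.6 -4.1] M [-0.08 -0.04  0.02] op 0.562 q [-0.02  0.62 -0.59  1.61  0.39  1.03 -2.4 ]
tool lin [ 0.2 38.4 -0.1] rot [-0.1  0.1  0.1]
[242.48215877  99.77495623] 70Traceback (most recent call last):
  File "<stdin>", line 5, in <module>
  File "h.py", line 27, in brass
    n,l,st,_=cv2.connectedComponentsWithStats(m); i=1+np.argmax(st[1:,4]); m=(l==i).astype(np.uint8)
                                                      ~~~~~~~~~^^^^^^^^^^
    return _wrapfunc(a, 'argmax', axis=axis, out=out, **kwds)
    return bound(*args, **kwds)
ValueError: attempt to get argmax of an empty sequence
```

Call:
{"op": "apply_moves", "data": {
  "increments": [
    {"linear": [0.5, 15, 0], "rotation": [0, 0, 0], "grip": 0.7},
    {"linear": [0, 15, 0], "rotation": [0, 0, 0], "grip": 0.7},
    {"linear": [0, 12, 0], "rotation": [0, 0, 0], "grip": 0.7},
    {"linear": [0, 8, 0], "rotation": [0, 0, 0], "grip": 0.7},
    {"linear": [0, 2, 0], "rotation": [0, 0, 0], "grip": 0.7}
  ]
}}

```text
time_s: 12.52
eef_pos: [0.6028, 0.2462, 0.0964]
tool_rot: [-0.121, -2.162, 2.163]
ft_force: [0.4, 0.4, -4.3]
opening: 0.556
```

```bash
python3 go.py 602.2 246.4 91.6 -96.5; python3 - <<'E'
from h import *
s=snap('side');c=np.array((244,108));r=20;N=590
im=(255*(cv2.resize(s['img'][c[1]-r:c[1]+r,c[0]-r:c[0]+r,::-1],(N,N),interpolation=cv2.INTER_CUBIC)/255.)**.6).astype(np.uint8)
for z,col in((.070,(255,0,0)),(.0905,(0,255,0))):
    q=(proj(s,box(.6026,.2464,z,np.radians(-6.5)))-(c-r)+.5)*N/(2*r)
    cv2.polylines(im,[cv2.convexHull(np.round(q).astype(np.int32))],True,col,1)
cv2.imwrite('pics/p1.png',im)
E
```

```text
pos [602.8 246.2  96.4] jaw -96.5 t 12.525 F [ 0.4  0.4 -4.3] M [-0.02 -0.01 -0.02] op 0.556 q [-0.04  0.68 -0.56  1.64  0.43  0.94 -2.43]
tool lin [ 0.6  4.8 -0.1] rot [-0.   0.   0.1]
```

View pics/p1.png

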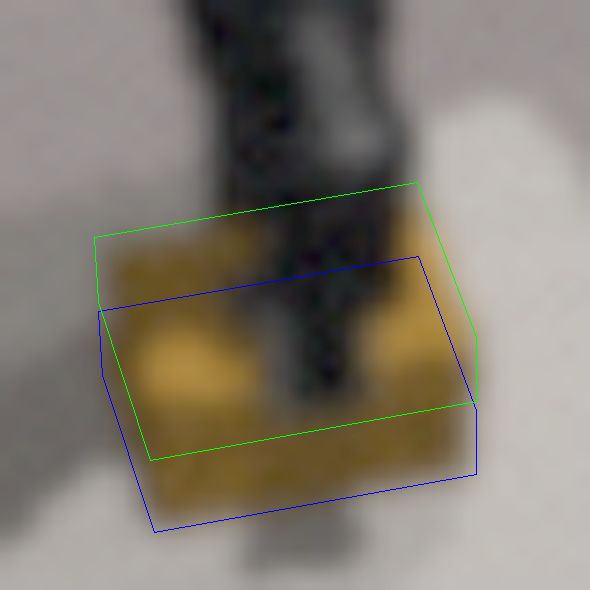

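Call:
{"op": "apply_moves", "data": {
  "increments": [
    {"linear": [0.4, 2, -0.1], "rotation": [0, 0, 0], "grip": 0.7},
    {"linear": [0, 1.5, 0], "rotation": [0, 0, 0], "grip": 0.7},
    {"linear": [0, 0.7, 0], "rotation": [0, 0, 0], "grip": 0.7},
    {"linear": [0, 0, 0], "rotation": [0, 0, 0], "grip": 0.7},
    {"linear": [0, 0, 0], "rotation": [0, 0, 0], "grip": 0.7}
  ]
}}

```text
time_s: 13.2
eef_pos: [0.6029, 0.2465, 0.0932]
tool_rot: [-0.123, -2.163, 2.163]
ft_force: [-0.0, -0.6, -4.3]
opening: 0.558
```

```bash
python3 go.py 602.2 246.4 91.6 -96.5
```

```text
pos [602.9 246.5  93.2] jaw -96.5 t 13.2 F [-0.  -0.6 -4.3] M [-0.03 -0.07 -0.  ] op 0.558 q [-0.04  0.69 -0.56  1.64  0.43  0.94 -2.44]
tool lin [0.7 1.6 0.1] rot [ 0. -0. -0.]
```

Call:
{"op": "apply_moves", "data": {
  "increments": [
    {"linear": [0.5, 0.5, 0], "rotation": [0, 0, 0], "grip": 0.7},
    {"linear": [0, 0.5, 0], "rotation": [0, 0, 0], "grip": 0.7},
    {"linear": [0, 0.5, 0], "rotation": [0, 0, 0], "grip": 0.7},
    {"linear": [0, 0.3, 0], "rotation": [0, 0, 0], "grip": 0.7},
    {"linear": [0, 0, 0], "rotation": [0, 0, 0], "grip": 0.7}
  ]
}}

```text
time_s: 13.82
eef_pos: [0.6023, 0.2465, 0.0919]
tool_rot: [-0.123, -2.163, 2.163]
ft_force: [-3.1, -2.1, 3.7]
opening: 0.562
```

```bash
python3 go.py 602.2 246.4 91.6 -96.5
```

```text
pos [602.3 246.5  91.9] jaw -96.5 t 13.825 F [-3.1 -2.1  3.7] M [-0.3   0.77  0.01] op 0.562 q [-0.04  0.69 -0.56  1.65  0.43  0.93 -2.44]
tool lin [0.1 0.3 0.1] rot [-0. -0. -0.]
```

Contact (force reversed at the expected height). Release gently and rise.

Call:
{"op": "apply_moves", "data": {
  "increments": [
    {"linear": [0, -0.5, 0], "rotation": [0, 0, 0], "grip": 0.4},
    {"linear": [0, 0, 0], "rotation": [0, 0, 0], "grip": 0.35},
    {"linear": [0, 0, 0], "rotation": [0, 0, 0], "grip": 0.25},
    {"linear": [0, 0, 0], "rotation": [0, 0, 0], "grip": 0.15},
    {"linear": [0, 0, 0], "rotation": [0, 0, 0], "grip": 0.1}
  ],
  "force": 40
}}

```text
time_s: 14.45
eef_pos: [0.6024, 0.2466, 0.0918]
tool_rot: [-0.123, -2.163, 2.163]
ft_force: [0.8, -0.1, 0.1]
opening: 0.903
```

Call:
{"op": "apply_moves", "data": {
  "increments": [
    {"linear": [0, -10, 0], "rotation": [0, 0, 0], "grip": 0.1},
    {"linear": [0, -25, 0], "rotation": [0, 0, 0], "grip": 0.1},
    {"linear": [0, -30, 0], "rotation": [0, 0, 0], "grip": 0.1},
    {"linear": [10, 0, 55], "rotation": [0, 0, 0], "grip": 0.1},
    {"linear": [10, 0, 55], "rotation": [0, 0, 0], "grip": 0.1}
  ]
}}

```text
time_s: 15.08
eef_pos: [0.5701, 0.1392, 0.1581]
tool_rot: [-0.123, -2.166, 2.164]
ft_force: [1.0, -1.5, -1.7]
opening: 0.896
```

Call:
{"op": "apply_moves", "data": {
  "increments": [
    {"linear": [10, 0, 55], "rotation": [0, -10, 0], "grip": 0.1},
    {"linear": [10, 0, 55], "rotation": [0, -10, 0], "grip": 0.1},
    {"linear": [10, 0, 55], "rotation": [0, -10, 0], "grip": 0.1},
    {"linear": [10, 0, 55], "rotation": [0, -10, 0], "grip": 0.1},
    {"linear": [0, 0, 0], "rotation": [0, 0, 0], "grip": 0.1}
  ]
}}

```text
time_s: 15.7
eef_pos: [0.5637, -0.087, 0.1571]
tool_rot: [-0.561, 1.892, -1.897]
ft_force: [-1.0, 0.5, -0.0]
opening: 0.903
```

```bash
python3 go.py 479.5 -366 120 -52.5; python3 - <<'E'
from h import *
S={c:snap(c) for c in('side','top')};a,b=S['side'],S['top']
ps,pt=proj(a,[.6026,.2464,.09])[0],proj(b,[.6026,.2464,.09])[0]
print(ps,pt,brass(a,ps).sum(),brass(b,pt).sum())
for z in(.088,):
  for v in([(a,ps)],[(b,pt)]): print(z,*fitbox(v,z,(602.6,246.4)))
ims=[]
for s,p in((a,ps),(b,pt)):
    c=np.round(p).astype(int);r=18;N=390
    im=cv2.resize(s['img'][c[1]-r:c[1]+r,c[0]-r:c[0]+r,::-1],(N,N),interpolation=cv2.INTER_CUBIC)
    q=(proj(s,box(.6026,.2464,.07,np.radians(-6.5),H=.036))-(c-r)+.5)*N/(2*r)
    cv2.polylines(im,[cv2.convexHull(np.round(q).astype(np.int32))],True,(255,0,0),1);ims.append(im)
cv2.imwrite('pics/stack.png',np.hstack(ims))
E
```

```text
pos [563.7 -87.  157.1] jaw -57.0 t 15.7 F [-1.   0.5 -0. ] M [ 0.03  0.05 -0.03] op 0.903 q [ 0.67  0.51 -0.73  1.81  0.41  0.97 -1.23]
tool lin [222.5  37.7 188. ] rot [-0.1 -4.5  0.1]
[242.87001271 111.45497743] [173.48918391 174.37406676] 396 314
0.088 [600.26450854 235.97699011 -12.36780289] 47.419189453125 [np.float32(396.0)]
0.088 [602.46026567 244.88149249  -2.90446705] 22.909912109375 [np.float32(314.0)]
```

View pics/stack.png

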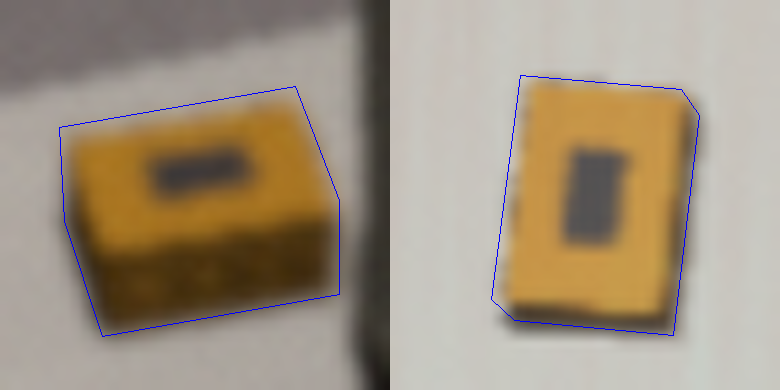

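```bash
python3 - <<'E'
from h import *
import h
S={c:snap(c) for c in('side','top')}
def top_fit(s,img,px,z,n=44,F=8):
    g=img.astype(np.float32); o=np.round(px).astype(int)-n//2; g=g[o[1]:o[1]+n,o[0]:o[0]+n]
    # chroma signal r-b, soft mask by normalising to the top face's median; fill inlay with hull
    m=g[...,0]-g[...,2]; k=m[n//2-8:n//2+8,n//2-8:n//2+8]; hi=np.percentile(k,80); m=np.clip(m/hi,0,1)
    b=(m>.75).astype(np.uint8); nn,l,st,_=cv2.connectedComponentsWithStats(b); b=(l==1+np.argmax(st[1:,4]))
    q=cv2.convexHull(np.argwhere(b)[:,::-1].astype(np.int32)); t=np.zeros((n,n),np.uint8);cv2.fillConvexPoly(t,q,1)
    t=t.astype(np.float32)
    f=lambda v:((sil(s,box(v[0]/1e3,v[1]/1e3,z,np.radians(v[2]),L=v[3]/1e3,W=v[4]/1e3,H=0),o,n)-t)**2).sum()
    x0=np.array([602.5,246.4,-6.5,67,47]);r=min((minimize(f,x0+d,method='Nelder-Mead',options=dict(initial_simplex=np.vstack([x0+d]*6)+np.vstack([np.zeros(5),np.diag([4,4,6,3,3.])]),maxiter=800)) for d in(0,np.array([1,-1,4,0,0]),np.array([-1,1,-4,0,0]))),key=lambda r:r.fun)
    return np.round(r.x,1),round(r.fun,1),t.sum()
for c in S:
    old=cv2.imread(f'pics/{c}0.png')[:,:,::-1]
    for nm,im,z in(('lower',old,.088),('upper',S[c]['img'],.106)):
        print(c,nm,*top_fit(S[c],im,proj(S[c],[.6026,.2464,z])[0],z))
E
```

```text
side lower [600.8 241.7  -7.1  66.9  49. ] 7.9 234.0
side upper [600.4 240.2  -8.1  66.7  48.9] 7.6 238.0
top lower [601.2 245.6  -5.3  68.5  47.1] 7.5 287.0
top upper [601.1 243.8  -6.1  68.2  48.5] 7.3 300.0
```

```bash
python3 - <<'E'
from h import *
S={c:snap(c) for c in('side','top')}
def inlay(s,img,P):
    p=np.round(proj(s,P)[0]).astype(int); r=7; g=img[p[1]-r:p[1]+r+1,p[0]-r:p[0]+r+1].astype(float); m=g[...,0]-g[...,2]
    hi=np.percentile(m,85); w=np.clip((hi*.8-m)/(hi*.8),0,1); 
    l=cv2.connectedComponents((w>.1).astype(np.uint8))[1]; w*=(l==l[tuple(np.argwhere(w>.5)[np.argmin(((np.argwhere(w>.5)-r)**2).sum(1))])])
    yy,xx=np.mgrid[-r:r+1,-r:r+1]; return p+np.array([(w*xx).sum(),(w*yy).sum()])/w.sum(),w.sum()
pp={}
for nm,z,P in(('loose',.018,(.4878,-.1763)),('lower',.088,(.6026,.2464)),('upper',.106,(.6022,.2455))):
    for c in S:
        im=S[c]['img'] if nm=='upper' else cv2.imread(f'pics/{c}0.png')[:,:,::-1]
        px,w=inlay(S[c],im,[*P,z]);pp[c,nm]=px;print(nm,c,np.round(px,2),round(w,1),np.round(atz(S[c],px,z)*1e3,1))
    print('   tri',np.round(tri(S['side'],pp['side',nm],S['top'],pp['top',nm])[0]*1e3,1))
E
```

```text
loose side [257.15 244.08] 49.9 [ 487.2 -177.2   18. ]
loose top [300.08 208.56] 33.4 [ 487.3 -177.6   18. ]
   tri [ 487.2 -177.5   18.5]
lower side [242.8  112.34] 24.3 [601.7 244.8  88. ]
lower top [173.74 174.76] 36.8 [601.7 245.9  88. ]
   tri [602.1 246.1  86.7]
upper side [242.89 108.36] 24.5 [601.8 242.7 106. ]
upper top [173.3  173.65] 37.9 [601.7 244.2 106. ]
   tri [602.2 244.5 104.4]
```

```bash
python3 go.py 602.3 246.5 155 -96.5
```

```text
pos [563.1 -77.8 157.2] jaw -56.4 t 16.0 F [-0.1 -0.1  1. ] M [-0.04 -0.04  0.04] op 0.9 q [ 0.66  0.51 -0.74  1.82  0.41  0.97 -1.23]
tool lin [-212.3    2.3 -248.2] rot [ 0.  40.1 -0. ]
```

Call:
{"op": "apply_moves", "data": {
  "increments": [
    {"linear": [-35.4, 0, -41.4], "rotation": [0, 0, 0], "grip": 0.1},
    {"linear": [-35.4, 0, -41.4], "rotation": [0, 0, 0], "grip": 0.1},
    {"linear": [-35.4, 0, -41.4], "rotation": [0, 0, 0], "grip": 0.1},
    {"linear": [-35.4, 0, -41.4], "rotation": [0, 0, 0], "grip": 0.1},
    {"linear": [-35.4, 0, -41.4], "rotation": [0, 0, 0], "grip": 0.1}
  ]
}}

```text
time_s: 16.62
eef_pos: [0.5959, 0.1937, 0.1571]
tool_rot: [-0.57, 1.887, -1.888]
ft_force: [1.6, -0.0, -0.1]
opening: 0.905
```

Call:
{"op": "apply_moves", "data": {
  "increments": [
    {"linear": [-35.4, 2, -41.4], "rotation": [0, 0, 0], "grip": 0.1},
    {"linear": [0, 0, 0], "rotation": [0, 10, 0], "grip": 0.1},
    {"linear": [0, 0, 0], "rotation": [0, 10, 0], "grip": 0.1},
    {"linear": [0, 0, 0], "rotation": [0, 10, 0], "grip": 0.1},
    {"linear": [0, 0, 0], "rotation": [0, 10, 0], "grip": 0.1}
  ]
}}

```text
time_s: 17.25
eef_pos: [0.6021, 0.2464, 0.1549]
tool_rot: [-0.126, -2.161, 2.161]
ft_force: [-1.7, -0.4, 0.1]
opening: 0.899
```

```bash
python3 go.py 602.3 246.5 92 -96.5
```

```text
pos [602.1 246.4 154.9] jaw -96.7 t 17.25 F [-1.7 -0.4  0.1] M [0.01 0.05 0.02] op 0.899 q [-0.03  0.61 -0.57  1.61  0.37  1.03 -2.39]
tool lin [-0.2 62.9 -0.1] rot [ 0.  -0.2  0. ]
```

Call:
{"op": "apply_moves", "data": {
  "increments": [
    {"linear": [0, 30, 0], "rotation": [0, -0.2, 0], "grip": 0.1},
    {"linear": [0, 20, 0], "rotation": [0, 0, 0], "grip": 0.1},
    {"linear": [0, 10, 0], "rotation": [0, 0, 0], "grip": 0.1},
    {"linear": [0, 2, 0], "rotation": [0, 0, 0], "grip": 0.2},
    {"linear": [0, 0, 0], "rotation": [0, 0, 0], "grip": 0.3}
  ]
}}

```text
time_s: 17.88
eef_pos: [0.6034, 0.2449, 0.0933]
tool_rot: [-0.12, -2.166, 2.165]
ft_force: [0.1, -0.0, 0.1]
opening: 0.696
```

Call:
{"op": "apply_moves", "data": {
  "increments": [
    {"linear": [0, 0, 0], "rotation": [0, 0, 0], "grip": 0.4},
    {"linear": [0, 0, 0], "rotation": [0, 0, 0], "grip": 0.6},
    {"linear": [0, 0, 0], "rotation": [0, 0, 0], "grip": 0.6},
    {"linear": [0, -2, 0], "rotation": [0, 0, 0], "grip": 0.6},
    {"linear": [0, -3, 0], "rotation": [0, 0, 0], "grip": 0.6}
  ]
}}

```text
time_s: 18.5
eef_pos: [0.6021, 0.2434, 0.0967]
tool_rot: [-0.117, -2.162, 2.166]
ft_force: [-1.1, 0.2, -3.9]
opening: 0.566
```

```bash
python3 go.py 602.3 248.3 92 -95.6
```

```text
pos [602.1 243.4  96.7] jaw -96.3 t 18.5 F [-1.1  0.2 -3.9] M [ 0.04 -0.02  0.01] op 0.566 q [-0.05  0.68 -0.54  1.64  0.41  0.94 -2.42]
tool lin [ 0.4  4.7 -4.9] rot [-0.1 -0.7  0.1]
```

Call:
{"op": "apply_moves", "data": {
  "increments": [
    {"linear": [0.3, 0, -4.8], "rotation": [0, -0.7, 0], "grip": 0.6},
    {"linear": [0, 0, 0], "rotation": [0, 0, 0], "grip": 0.6},
    {"linear": [0, 0, 0], "rotation": [0, 0, 0], "grip": 0.6},
    {"linear": [0, 0, 0], "rotation": [0, 0, 0], "grip": 0.6},
    {"linear": [0, 0, 0], "rotation": [0, 0, 0], "grip": 0.6}
  ]
}}

```text
time_s: 19.12
eef_pos: [0.6033, 0.2493, 0.0978]
tool_rot: [-0.106, -2.171, 2.171]
ft_force: [0.1, -0.2, -3.7]
opening: 0.568
```

```bash
python3 go.py 602.3 248.3 92 -95.6;python3 go.py 602.3 248.3 92 -95.6|tail -1
```

```text
pos [603.3 249.3  97.8] jaw -95.6 t 19.125 F [ 0.1 -0.2 -3.7] M [ 0.06 -0.01 -0.02] op 0.568 q [-0.05  0.68 -0.54  1.64  0.41  0.94 -2.41]
tool lin [0.9 5.8 1.1] rot [-0. -0.  0.]
tool lin [0.9 5.8 1.1] rot [-0. -0.  0.]
```

Call:
{"op": "apply_moves", "data": {
  "increments": [
    {"linear": [0.6, 2, 1], "rotation": [0, 0, 0], "grip": 0.6},
    {"linear": [0, 1.5, 0], "rotation": [0, 0, 0], "grip": 0.6},
    {"linear": [0, 0.5, 0], "rotation": [0, 0, 0], "grip": 0.6},
    {"linear": [0, 0, 0], "rotation": [0, 0, 0], "grip": 0.6},
    {"linear": [0, 0, 0], "rotation": [0, 0, 0], "grip": 0.6}
  ]
}}

```text
time_s: 19.75
eef_pos: [0.6025, 0.2482, 0.0943]
tool_rot: [-0.106, -2.171, 2.172]
ft_force: [-3.7, -2.8, 4.7]
opening: 0.573
```

```bash
python3 go.py 602.6 248.3 92 -95.6
```

```text
pos [602.5 248.2  94.3] jaw -95.6 t 19.75 F [-3.7 -2.8  4.7] M [-0.57  0.85 -0.03] op 0.573 q [-0.05  0.68 -0.54  1.64  0.42  0.94 -2.41]
tool lin [-0.   2.3 -0.1] rot [-0. -0. -0.]
```

Call:
{"op": "apply_moves", "data": {
  "increments": [
    {"linear": [0, -0.5, 0], "rotation": [0, 0, 0], "grip": 0.4},
    {"linear": [0, 0, 0], "rotation": [0, 0, 0], "grip": 0.35},
    {"linear": [0, 0, 0], "rotation": [0, 0, 0], "grip": 0.25},
    {"linear": [0, 0, 0], "rotation": [0, 0, 0], "grip": 0.15},
    {"linear": [0, 0, 0], "rotation": [0, 0, 0], "grip": 0.1}
  ]
}}

```text
time_s: 20.38
eef_pos: [0.6027, 0.2486, 0.0943]
tool_rot: [-0.106, -2.172, 2.171]
ft_force: [1.3, 0.2, 0.5]
opening: 0.897
```

Call:
{"op": "apply_moves", "data": {
  "increments": [
    {"linear": [0, -15, 0], "rotation": [0, 0, 0], "grip": 0.1},
    {"linear": [0, -30, 0], "rotation": [0, 0, 0], "grip": 0.1},
    {"linear": [0, -30, 0], "rotation": [0, 0, 0], "grip": 0.1},
    {"linear": [10, 0, 55], "rotation": [0, 0, 0], "grip": 0.1},
    {"linear": [10, 0, 55], "rotation": [0, 0, 0], "grip": 0.1}
  ]
}}

```text
time_s: 21.0
eef_pos: [0.5723, 0.1408, 0.171]
tool_rot: [-0.107, -2.174, 2.173]
ft_force: [1.4, -1.7, -0.2]
opening: 0.899
```

Call:
{"op": "apply_moves", "data": {
  "increments": [
    {"linear": [10, 0, 55], "rotation": [0, -10, 0], "grip": 0.1},
    {"linear": [10, 0, 55], "rotation": [0, -10, 0], "grip": 0.1},
    {"linear": [10, 0, 55], "rotation": [0, -10, 0], "grip": 0.1},
    {"linear": [10, 0, 55], "rotation": [0, -10, 0], "grip": 0.1},
    {"linear": [0, 0, 0], "rotation": [0, 0, 0], "grip": 0.1}
  ]
}}

```text
time_s: 21.62
eef_pos: [0.5693, -0.0857, 0.1699]
tool_rot: [-0.574, 1.881, -1.887]
ft_force: [0.3, 0.7, -0.6]
opening: 0.901
```

```bash
python3 - <<'E'
from h import *
S={c:snap(c) for c in('side','top')}
def inlay(s,img,P):
    p=np.round(proj(s,P)[0]).astype(int); r=7; g=img[p[1]-r:p[1]+r+1,p[0]-r:p[0]+r+1].astype(float); m=g[...,0]-g[...,2]
    hi=np.percentile(m,85); w=np.clip((hi*.8-m)/(hi*.8),0,1); 
    l=cv2.connectedComponents((w>.1).astype(np.uint8))[1]; w*=(l==l[tuple(np.argwhere(w>.5)[np.argmin(((np.argwhere(w>.5)-r)**2).sum(1))])])
    yy,xx=np.mgrid[-r:r+1,-r:r+1]; return p+np.array([(w*xx).sum(),(w*yy).sum()])/w.sum(),w.sum()
def top_fit(s,img,px,z,n=44):
    g=img.astype(np.float32); o=np.round(px).astype(int)-n//2; g=g[o[1]:o[1]+n,o[0]:o[0]+n]
    m=g[...,0]-g[...,2]; k=m[n//2-8:n//2+8,n//2-8:n//2+8]; hi=np.percentile(k,80); m=np.clip(m/hi,0,1)
    b=(m>.75).astype(np.uint8); nn,l,st,_=cv2.connectedComponentsWithStats(b); b=(l==1+np.argmax(st[1:,4]))
    q=cv2.convexHull(np.argwhere(b)[:,::-1].astype(np.int32)); t=np.zeros((n,n),np.uint8);cv2.fillConvexPoly(t,q,1);t=t.astype(np.float32)
    f=lambda v:((sil(s,box(v[0]/1e3,v[1]/1e3,z,np.radians(v[2]),L=v[3]/1e3,W=v[4]/1e3,H=0),o,n)-t)**2).sum()
    x0=np.array([602.5,246.4,-6.5,67,47]);r=min((minimize(f,x0+d,method='Nelder-Mead',options=dict(initial_simplex=np.vstack([x0+d]*6)+np.vstack([np.zeros(5),np.diag([4,4,6,3,3.])]),maxiter=800)) for d in(0,np.array([1,-1,4,0,0]),np.array([-1,1,-4,0,0]))),key=lambda r:r.fun)
    return np.round(r.x,1),round(r.fun,1)
P=[.6022,.2455,.106]
for c in S: print(c,np.round(atz(S[c],inlay(S[c],S[c]['img'],P)[0],.106)*1e3,1),*top_fit(S[c],S[c]['img'],proj(S[c],P)[0],.106))
ims=[]
for s in S.values():
    c=np.round(proj(s,[.6026,.2464,.09])[0]).astype(int);r=15;N=390
    ims.append(cv2.resize(s['img'][c[1]-r:c[1]+r,c[0]-r:c[0]+r,::-1],(N,N),interpolation=cv2.INTER_CUBIC))
cv2.imwrite('pics/stack2.png',np.clip(np.hstack(ims)*1.3,0,255).astype(np.uint8))
E
python3 go.py 479.5 -364.5 120 -52.5
```

```text
side [600.9 244.7 106. ] [598.9 241.6  -6.1  66.3  48.6] 9.2
top [600.7 246.1 106. ] [600.5 244.8  -5.1  68.5  48.6] 9.4
pos [568.8 -79.1 170.1] jaw -55.8 t 21.725 F [1.1 1.1 0.1] M [0.02 0.03 0.03] op 0.902 q [ 0.64  0.49 -0.71  1.79  0.38  0.99 -1.2 ]
tool lin [234.4  49.9 185.8] rot [-0.  -3.3 -0.1]
```

View pics/stack2.png

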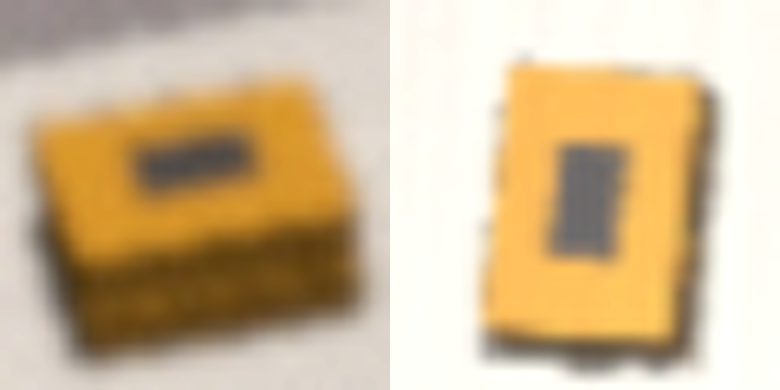

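Call:
{"op": "apply_moves", "data": {
  "increments": [
    {"linear": [39, 5, 31], "rotation": [0, 0, 0], "grip": 0.3},
    {"linear": [39, 5, 31], "rotation": [0, 0, 0], "grip": 0.5},
    {"linear": [39, 10, 31], "rotation": [0, 0, 0], "grip": 0.5},
    {"linear": [39, 10, 31], "rotation": [0, 0, 0], "grip": 0.5},
    {"linear": [39, 10, 31], "rotation": [0, 0, 0], "grip": 0.5}
  ]
}}

```text
time_s: 22.35
eef_pos: [0.496, -0.3156, 0.13]
tool_rot: [-0.583, 1.876, -1.877]
ft_force: [0.8, 0.4, -0.1]
opening: 0.5
```

Call:
{"op": "apply_moves", "data": {
  "increments": [
    {"linear": [39, 10, 31], "rotation": [0, -3.3, 0], "grip": 0.5},
    {"linear": [0, 0, 0], "rotation": [0, 0, 0], "grip": 0.5},
    {"linear": [0, 0, 0], "rotation": [0, 0, 0], "grip": 0.5},
    {"linear": [0, 0, 0], "rotation": [0, 0, 0], "grip": 0.5},
    {"linear": [0, 0, 0], "rotation": [0, 0, 0], "grip": 0.5}
  ]
}}

```text
time_s: 22.98
eef_pos: [0.4816, -0.3624, 0.1199]
tool_rot: [-0.631, 1.84, -1.841]
ft_force: [0.3, -0.4, 0.1]
opening: 0.498
```

```bash
python3 go.py 479.5 -364.5 50 -52.5; python3 - <<'E'
from h import *
print(np.round(robot.read_state()['joint_positions'],2))
E
```

```text
pos [ 481.6 -362.4  119.9] jaw -52.1 t 22.975 F [ 0.3 -0.4  0.1] M [0.03 0.01 0.05] op 0.498 q [ 1.07  0.59 -0.63  1.76  0.42  0.93 -0.65]
tool lin [ 3.  69.9  0.3] rot [-0.   0.4 -0. ]
[ 1.07  0.59 -0.63  1.76  0.42  0.93 -0.65]
```

Call:
{"op": "apply_moves", "data": {
  "increments": [
    {"linear": [3, 30, 0], "rotation": [0, 0.4, 0], "grip": 0.5},
    {"linear": [0, 30, 0], "rotation": [0, 0, 0], "grip": 0.5},
    {"linear": [0, 20, 0], "rotation": [0, 0, 0], "grip": 0.5},
    {"linear": [0, 8, 0], "rotation": [0, 0, 0], "grip": 0.5},
    {"linear": [0, 0, 0], "rotation": [0, 0, 0], "grip": 0.5}
  ]
}}

```text
time_s: 23.6
eef_pos: [0.4784, -0.3656, 0.0313]
tool_rot: [-0.624, 1.847, -1.846]
ft_force: [0.7, -0.1, -0.1]
opening: 0.497
```

```bash
python3 go.py 479.5 -364.5 28 -52.5
```

```text
pos [ 478.4 -365.6   31.3] jaw -52.7 t 23.6 F [ 0.7 -0.1 -0.1] M [ 0.03 -0.   -0.02] op 0.497 q [ 1.03  0.71 -0.56  1.8   0.51  0.79 -0.72]
tool lin [-1.5  3.3 -0.2] rot [ 0.  -0.2 -0. ]
```

Call:
{"op": "apply_moves", "data": {
  "increments": [
    {"linear": [-1.2, 3, -0.2], "rotation": [0, 0, 0], "grip": 0.5},
    {"linear": [0, 0, 0], "rotation": [0, 0, 0], "grip": 0.6},
    {"linear": [0, 0, 0], "rotation": [0, 0, 0], "grip": 0.7},
    {"linear": [0, 0, 0], "rotation": [0, 0, 0], "grip": 0.77},
    {"linear": [0, 0, 0], "rotation": [0, 0, 0], "grip": 0.77}
  ],
  "force": 30
}}

```text
time_s: 24.22
eef_pos: [0.479, -0.3651, 0.0284]
tool_rot: [-0.623, 1.847, -1.847]
ft_force: [-0.4, -0.3, -0.4]
opening: 0.229
```

```bash
python3 go.py 479.5 -364.5 28 -52.5
```

```text
pos [ 479.  -365.1   28.4] jaw -52.7 t 24.225 F [-0.4 -0.3 -0.4] M [ 0.05  0.   -0.02] op 0.229 q [ 1.02  0.71 -0.56  1.8   0.52  0.78 -0.72]
tool lin [-0.7  0.4 -0.2] rot [-0.  -0.2 -0. ]
```

Call:
{"op": "apply_moves", "data": {
  "increments": [
    {"linear": [-0.5, 0, 0], "rotation": [0, 0, 0], "grip": 0.85},
    {"linear": [0, 0, 0], "rotation": [0, 0, 0], "grip": 0.9},
    {"linear": [0, 0, 0], "rotation": [0, 0, 0], "grip": 1},
    {"linear": [0, 0, 0], "rotation": [0, 0, 0], "grip": 1},
    {"linear": [0, 0, 0], "rotation": [0, 0, 0], "grip": 1}
  ]
}}

```text
time_s: 24.85
eef_pos: [0.4791, -0.3649, 0.0284]
tool_rot: [-0.624, 1.847, -1.847]
ft_force: [-2.4, -0.4, 2.7]
opening: 0.153
```

```bash
python3 go.py 479.5 -364.5 28 -52.5
```

```text
pos [ 479.1 -364.9   28.4] jaw -52.7 t 24.85 F [-2.4 -0.4  2.7] M [-0.09  0.54  0.02] op 0.153 q [ 1.02  0.71 -0.56  1.8   0.52  0.78 -0.72]
tool lin [-0.5  0.4 -0.1] rot [ 0.  -0.2  0. ]
```

Call:
{"op": "apply_moves", "data": {
  "increments": [
    {"linear": [0, 0, 0], "rotation": [0, 0, 0], "grip": 1},
    {"linear": [0, -10, 0], "rotation": [0, 0, 0], "grip": 1},
    {"linear": [0, -30, 0], "rotation": [0, 0, 0], "grip": 1},
    {"linear": [0, -40, 0], "rotation": [0, 0, 0], "grip": 1},
    {"linear": [0, -40, 0], "rotation": [0, 0, 0], "grip": 1}
  ],
  "force": 60
}}

```text
time_s: 25.48
eef_pos: [0.4799, -0.364, 0.1497]
tool_rot: [-0.623, 1.846, -1.846]
ft_force: [0.8, -0.9, -0.3]
opening: 0.147
```

```bash
cat > fit2.py <<'E'
from h import *
def hullsil(s,parts,o,n,F=8):
    out=np.zeros((n*F,n*F),np.float32)
    for P in parts:
        p=(proj(s,P)-o+.5)*F; cv2.fillConvexPoly(out,cv2.convexHull(np.round(p*16).astype(np.int32)),1,shift=4)
    return cv2.resize(out,(n,n),interpolation=cv2.INTER_AREA)
t=np.linspace(0,2*np.pi,40)
cyl=lambda r,z0,z1:np.array([[r*np.cos(a),r*np.sin(a),z] for a in t for z in(z0,z1)])
bx=lambda x0,x1,w,z0,z1:np.array([[x,y,z] for x in(x0,x1) for y in(-w/2,w/2) for z in(z0,z1)])
KNOB=[cyl(.025,0,.021),bx(-.021,.023,.014,.021,.045),bx(.023,.033,.010,.021,.045)]
COLLAR=[cyl(.030,.055,.057),cyl(.010,.057,.081),bx(.029,.036,.003,.055,.057)]
def place(parts,x,y,yaw,z=0):
    M=R.from_euler('z',yaw,degrees=True).as_matrix(); return [P@M.T+[x/1e3,y/1e3,z] for P in parts]
def soft(img,o,n,bg,fg):
    g=img[o[1]:o[1]+n,o[0]:o[0]+n].astype(float).mean(2); return np.clip((bg-g)/(bg-fg),0,1)
def fit(views,parts,x0,w=None,z=0):
    f=lambda v:sum((((hullsil(s,place(parts,*v,z),o,n)-m)*(1 if w is None else w(m)))**2).sum() for s,o,n,m in views)
    return min((minimize(f,np.array(x0)+[0,0,d],method='Nelder-Mead',options=dict(initial_simplex=np.vstack([np.array(x0)+[0,0,d]]*4)+np.vstack([np.zeros(3),np.diag([5,5,10.])]),maxiter=400)) for d in(-10,0,10)),key=lambda r:r.fun)
E
python3 go.py 578 93 130 -104
python3 - <<'E'
from fit2 import *
S={c:snap(c) for c in('side','top')}; old={c:cv2.imread(f'pics/{c}0.png')[:,:,::-1] for c in S}
n=30
for nm,parts,x0,P in(('knob',KNOB,(479.5,-366,37.),[.483,-.363,.02]),('collar',COLLAR,(578.4,91.8,-14.),[.58,.09,.06])):
    V=[]
    for c in S:
        o=np.round(proj(S[c],P)[0]).astype(int)-n//2; g=old[c][o[1]:o[1]+n,o[0]:o[0]+n].mean(2)
        m=soft(old[c],o,n,np.percentile(g,80)*.95 if nm=='knob' else 150,np.percentile(g,15))
        if nm=='collar':
            gg=old[c][o[1]:o[1]+n,o[0]:o[0]+n].mean(2); b=(gg<125).astype(np.uint8); l=cv2.connectedComponents(b)[1]; m=((l==l[n//2,n//2-3])&(b>0)).astype(np.uint8); m=cv2.morphologyEx(m,cv2.MORPH_CLOSE,np.ones((5,5),np.uint8)).astype(float)
            print(c,'mask',m.sum(),'model',hullsil(S[c],place(parts,*x0),o,n).sum())
        V.append((S[c],o,n,m))
    for k,vv in(('both',V),('side',V[:1]),('top',V[1:])):
        r=fit(vv,parts,x0);print(nm,k,np.round(r.x,1),round(r.fun,1))
E
```

```text
pos [ 479.9 -364.   149.7] jaw -52.6 t 25.475 F [ 0.8 -0.9 -0.3] M [ 0.01 -0.03  0.03] op 0.147 q [ 1.09  0.55 -0.66  1.74  0.39  0.98 -0.63]
tool lin [-355.2   20.1 -303.8] rot [ 0.  51.4 -0.1]
knob both [ 478.7 -365.1   36.3] 61.3
knob side [ 477.8 -366.2   35.3] 41.8
knob top [ 479.3 -364.2   52.2] 10.9
side mask 281.0 model 255.14062
top mask 0.0 model 248.07812
collar both [579.3  91.2 -16.4] 258.0
collar side [579.3  91.  -15.7] 19.6
collar top [578.4  91.3   1.9] 237.4
```

```bash
python3 - <<'E'
from fit2 import *
S={c:snap(c) for c in('side','top')}; old={c:cv2.imread(f'pics/{c}0.png')[:,:,::-1] for c in S}
n=24;V=[]
for c in S:
    o=np.round(proj(S[c],[.58,.091,.06])[0]).astype(int)-n//2; g=old[c][o[1]:o[1]+n,o[0]:o[0]+n].mean(2); th=(np.percentile(g,85)+np.percentile(g,25))/2
    b=(g<th).astype(np.uint8); nn,l,st,_=cv2.connectedComponentsWithStats(b,connectivity=4)
    # component with centroid nearest crop centre
    cc=np.array([np.argwhere(l==i).mean(0) for i in range(1,nn)]); ok=st[1:,4]>60; i=1+np.argmin(np.where(ok,np.linalg.norm(cc-n/2,axis=1),99))
    m=(l==i).astype(np.uint8); h,_=cv2.findContours(m,cv2.RETR_EXTERNAL,cv2.CHAIN_APPROX_NONE); cv2.drawContours(m,h,-1,1,-1)
    print(c,th,m.sum(),hullsil(S[c],place(COLLAR,579,91.5,-14),o,n).sum())
    if c=='top': print('\n'.join(''.join('.#'[v] for v in r) for r in m))
    V.append((S[c],o,n,m.astype(float)))
for k,vv in(('both',V),('side',V[:1]),('top',V[1:])):
    r=fit(vv,COLLAR,(579,91.5,-14.));print(k,np.round(r.x,1),round(r.fun,1))
E
```

```text
side 107.625 238 254.70312
top 144.0 251 248.51562
........................
........................
..............#.........
.............##.........
.........#######........
.......##########.......
......############......
.....##############.....
....################....
....################....
...#################....
...##################...
...##################...
...##################...
...##################...
....################....
....################....
.....##############.....
.....##############.....
......###########.......
........#########.......
..........####..........
........................
........................
both [578.7  92.  -13.8] 26.5
side [578.7  91.3 -14.4] 17.8
top [578.7  92.6 -14.4] 6.0
```

Call:
{"op": "apply_moves", "data": {
  "increments": [
    {"linear": [-44.4, 0, -38], "rotation": [0, 0, 0], "grip": 1},
    {"linear": [-44.4, 0, -38], "rotation": [0, 0, 0], "grip": 1},
    {"linear": [-44.4, 0, -38], "rotation": [0, 0, 0], "grip": 1},
    {"linear": [-44.4, 0, -38], "rotation": [0, 0, 0], "grip": 1},
    {"linear": [-44.4, 0, -38], "rotation": [0, 0, 0], "grip": 1}
  ]
}}

```text
time_s: 26.3
eef_pos: [0.5401, -0.077, 0.147]
tool_rot: [-0.625, 1.849, -1.846]
ft_force: [0.5, 0.9, 0.2]
opening: 0.142
```

Call:
{"op": "apply_moves", "data": {
  "increments": [
    {"linear": [-44.4, 0, -38], "rotation": [0, 0, 0], "grip": 1},
    {"linear": [-44.4, 0, -38], "rotation": [0, 0, 0], "grip": 1},
    {"linear": [-44.4, 0, -38], "rotation": [0, 0, 0], "grip": 1},
    {"linear": [0, 0, 0], "rotation": [0, 10.2, 0], "grip": 1},
    {"linear": [0, 0, 0], "rotation": [0, 10.2, 0], "grip": 1}
  ]
}}

```text
time_s: 26.92
eef_pos: [0.5764, 0.094, 0.1465]
tool_rot: [-0.307, 2.067, -2.065]
ft_force: [-0.2, -0.6, -0.1]
opening: 0.141
```

Call:
{"op": "apply_moves", "data": {
  "increments": [
    {"linear": [0, 0, 0], "rotation": [0, 10.2, 0], "grip": 1},
    {"linear": [0, 5, 0], "rotation": [0, 10.2, 0], "grip": 1},
    {"linear": [0, 5, 0], "rotation": [0, 10.2, 0], "grip": 1},
    {"linear": [0, 5, 0], "rotation": [0, 0, 0], "grip": 1},
    {"linear": [0, 0, 0], "rotation": [0, 0, 0], "grip": 1}
  ]
}}

```text
time_s: 27.55
eef_pos: [0.5767, 0.0924, 0.132]
tool_rot: [-0.245, -2.095, 2.096]
ft_force: [-0.1, -0.4, -0.6]
opening: 0.144
```

```bash
python3 go.py 578.2 93.8 118.5 -104
```

```text
pos [576.7  92.4 132. ] jaw -103.5 t 27.55 F [-0.1 -0.4 -0.6] M [ 0.04  0.02 -0.02] op 0.144 q [ 0.19  0.52 -0.52  1.8   0.31  0.91 -2.27]
tool lin [-1.1 13.5 -1.7] rot [-0.   0.5  0.1]
```

Call:
{"op": "apply_moves", "data": {
  "increments": [
    {"linear": [-1.1, 6, -1.7], "rotation": [0, 0.5, 0], "grip": 1},
    {"linear": [0, 6, 0], "rotation": [0, 0, 0], "grip": 1},
    {"linear": [0, 5, 0], "rotation": [0, 0, 0], "grip": 1},
    {"linear": [0, 0, 0], "rotation": [0, 0, 0], "grip": 1},
    {"linear": [0, 0, 0], "rotation": [0, 0, 0], "grip": 1}
  ]
}}

```text
time_s: 28.18
eef_pos: [0.5793, 0.0938, 0.1164]
tool_rot: [-0.26, -2.09, 2.09]
ft_force: [0.2, 0.0, -0.5]
opening: 0.143
```

```bash
python3 go.py 578.2 93.8 113 -104; python3 - <<'E'
from fit2 import *
S={c:snap(c) for c in('side','top')}; st=robot.read_state(); p=np.array(st['eef_pos']); ims=[]
for c,s in S.items():
    q0=np.round(proj(s,[.5787,.092,.09])[0]).astype(int);r=20;N=390
    im=(255*(cv2.resize(s['img'][q0[1]-r:q0[1]+r,q0[0]-r:q0[0]+r,::-1],(N,N),interpolation=cv2.INTER_CUBIC)/255.)**.5).astype(np.uint8)
    for parts,col in((place(KNOB,578.7,92.0,-14,p[2]-.0284),(0,0,255)),(place(COLLAR,578.7,92.0,-14),(255,0,0))):
        for P in parts:
            q=(proj(s,P)-(q0-r)+.5)*N/(2*r); cv2.polylines(im,[cv2.convexHull(np.round(q).astype(np.int32))],True,col,1)
    ims.append(im)
cv2.imwrite('pics/hover.png',np.hstack(ims))
E
```

```text
pos [579.3  93.8 116.4] jaw -104.2 t 28.175 F [ 0.2  0.  -0.5] M [ 0.02 -0.03 -0.03] op 0.143 q [ 0.18  0.54 -0.51  1.8   0.33  0.88 -2.29]
tool lin [1.1 3.4 0.2] rot [ 0.  -0.2 -0. ]
```

View pics/hover.png

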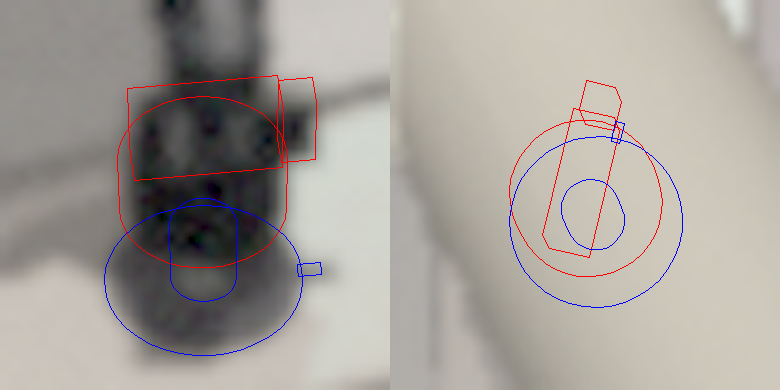

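Call:
{"op": "apply_moves", "data": {
  "increments": [
    {"linear": [0.7, 3, 0], "rotation": [0, 0, 0], "grip": 1},
    {"linear": [0, 2, 0], "rotation": [0, 0, 0], "grip": 1},
    {"linear": [0, 2, 0], "rotation": [0, 0, 0], "grip": 1},
    {"linear": [0, 1.5, 0], "rotation": [0, 0, 0], "grip": 1},
    {"linear": [0, 1, 0], "rotation": [0, 0, 0], "grip": 1}
  ]
}}

```text
time_s: 28.9
eef_pos: [0.5785, 0.0939, 0.1067]
tool_rot: [-0.26, -2.09, 2.09]
ft_force: [-0.5, 0.5, -0.4]
opening: 0.141
```

```bash
python3 go.py 578.6 93.8 113 -104
```

```text
pos [578.5  93.9 106.7] jaw -104.2 t 28.9 F [-0.5  0.5 -0.4] M [ 0.01 -0.02 -0.03] op 0.141 q [ 0.18  0.55 -0.5   1.81  0.34  0.86 -2.3 ]
tool lin [-0.1 -6.3  0.1] rot [-0.  -0.2  0. ]
```

Already ~2.7 mm below the expected contact height, no force. Continue.

Call:
{"op": "apply_moves", "data": {
  "increments": [
    {"linear": [0, 1, 0], "rotation": [0, 0, 0], "grip": 1},
    {"linear": [0, 1, 0], "rotation": [0, 0, 0], "grip": 1},
    {"linear": [0, 1, 0], "rotation": [0, 0, 0], "grip": 1},
    {"linear": [0, 1, 0], "rotation": [0, 0, 0], "grip": 1},
    {"linear": [0, 0, 0], "rotation": [0, 0, 0], "grip": 1}
  ]
}}

```text
time_s: 29.52
eef_pos: [0.5785, 0.0939, 0.1027]
tool_rot: [-0.26, -2.09, 2.09]
ft_force: [0.3, 0.2, -0.4]
opening: 0.141
```

```bash
python3 go.py 578.6 93.8 113 -104
```

```text
pos [578.5  93.9 102.7] jaw -104.2 t 29.525 F [ 0.3  0.2 -0.4] M [ 0.01 -0.07  0.02] op 0.141 q [ 0.17  0.56 -0.5   1.81  0.34  0.86 -2.3 ]
tool lin [ -0.1 -10.3   0.1] rot [-0.  -0.2  0. ]
```

Call:
{"op": "apply_moves", "data": {
  "increments": [
    {"linear": [0, 2, 0], "rotation": [0, 0, 0], "grip": 1},
    {"linear": [0, 2, 0], "rotation": [0, 0, 0], "grip": 1},
    {"linear": [0, 2, 0], "rotation": [0, 0, 0], "grip": 1},
    {"linear": [0, 2, 0], "rotation": [0, 0, 0], "grip": 1},
    {"linear": [0, 2, 0], "rotation": [0, 0, 0], "grip": 1}
  ]
}}

```text
time_s: 30.15
eef_pos: [0.5786, 0.0939, 0.0928]
tool_rot: [-0.26, -2.09, 2.09]
ft_force: [-1.0, 0.2, 2.9]
opening: 0.138
```

```bash
python3 go.py 578.6 93.8 85.4 -104
```

```text
pos [578.6  93.9  92.8] jaw -104.2 t 30.15 F [-1.   0.2  2.9] M [-0.08  0.21 -0.01] op 0.138 q [ 0.17  0.57 -0.49  1.82  0.35  0.84 -2.31]
tool lin [-0.1  7.4  0.1] rot [-0.  -0.2 -0. ]
```

Roof contact at exactly the expected height (spring ~3 N). Press to the stop.

Call:
{"op": "apply_moves", "data": {
  "increments": [
    {"linear": [0, 2, 0], "rotation": [0, 0, 0], "grip": 1},
    {"linear": [0, 2, 0], "rotation": [0, 0, 0], "grip": 1},
    {"linear": [0, 2, 0], "rotation": [0, 0, 0], "grip": 1},
    {"linear": [0, 1.5, 0], "rotation": [0, 0, 0], "grip": 1},
    {"linear": [0, 0.5, 0], "rotation": [0, 0, 0], "grip": 1}
  ],
  "force": 80
}}

```text
time_s: 30.78
eef_pos: [0.5787, 0.0939, 0.0855]
tool_rot: [-0.261, -2.089, 2.09]
ft_force: [-3.5, -0.8, 10.5]
opening: 0.14
```

```bash
python3 go.py 578.6 93.8 85.4 -104
```

```text
pos [578.7  93.9  85.5] jaw -104.2 t 30.775 F [-3.5 -0.8 10.5] M [-0.28  0.9   0.02] op 0.14 q [ 0.16  0.58 -0.49  1.82  0.36  0.83 -2.32]
tool lin [0.  0.1 0.2] rot [-0.  -0.2 -0. ]
```

Call:
{"op": "apply_moves", "data": {
  "increments": [
    {"linear": [0, 0.5, 0], "rotation": [0, 0, 0], "grip": 1},
    {"linear": [0, 0.5, 0], "rotation": [0, 0, 0], "grip": 1},
    {"linear": [0, 0.5, 0], "rotation": [0, 0, 0], "grip": 1},
    {"linear": [0, 0, 0], "rotation": [0, 0, 0], "grip": 1},
    {"linear": [0, 0, 0], "rotation": [0, 0, 0], "grip": 1}
  ]
}}

```text
time_s: 31.4
eef_pos: [0.5788, 0.094, 0.0854]
tool_rot: [-0.261, -2.089, 2.091]
ft_force: [-6.5, -1.3, 19.1]
opening: 0.136
```

```bash
python3 go.py 578.6 93.8 85.4 -104
```

```text
pos [578.8  94.   85.4] jaw -104.2 t 31.4 F [-6.5 -1.3 19.1] M [-0.4   1.57 -0.03] op 0.136 q [ 0.16  0.58 -0.49  1.82  0.36  0.83 -2.32]
tool lin [ 0.1 -0.   0.2] rot [-0.  -0.2 -0.1]
```

```bash
python3 - <<'E'
from h import *
a=snap('side')
ps=proj(a,[.6026,.2464,.09])[0]; print(fitbox([(a,ps)],.106-.018,(602,246))[0],brass(a,ps).sum())
print([(c,[(np.round(x['centre']).tolist(),round(x['confidence'],2)) for x in robot.pinpoint('side',c)[:1]]) for c in('jar','can','bowl')])
st=robot.read_state();print(st['eef_pos'],st['ft_force'],st['time_s'])
robot.job_done()
E
```

```text
[585.9995546  262.79637896  71.204812  ] 99
[('jar', []), ('can', [([349.0, 241.0], 0.75)]), ('bowl', [([151.0, 141.0], 0.78)])]
[0.57878095 0.09397914 0.08535322] [-6.79186468 -1.36050837 17.91574766] 31.6
the job is handed in; nothing more can be done
```

I stacked the loose weight on the lower one, fitted the knob on the spindle and pressed it to its stop. I handed in at 31.6 s, still holding it there.

**Weight:** My first placing was about 1.8 mm off in y. I regrasped the weight and set it down again. After that both cameras showed it flush within about 1 mm (dy about 0, dx about −0.9 mm, turn within about 1°).

**Knob:** I turned it to about −14°, the way the collar's nib points. It slid on without force, and its roof met the spindle at the expected height with about 3 N. Pressing on 8 mm reached the stop: the TCP then stayed at 85.4 mm while the push rose from 10.5 to about 18–19 N.

**Checks that failed or disagreed:**
- **Fingertip reach:** the fingertips stood roughly 5 mm behind the TCP at about half opening, not ahead of it as the text says. My first three tries to grip the weight failed: the fingers closed above or on top of it, and twice pressed on it with about 6.5 N.
- **Camera offset:** the cameras read y about 1.7 mm lower than the robot's own position, which I corrected for.
- **Last look at the stack:** the final side-view fit is unusable; the brass mask caught only 99 pixels, probably because the arm hid the stack. That the stack stayed put rests on the check made before I picked up the knob.
- **Bystanders:** in the last picture the can and bowl were where they started, within about 2 pixels. The network did not find the jar, which was probably hidden; the arm's path never went near it.

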